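# Pulse the vibrating table for a cast gear

### The job

Set the terracotta-red gear gently upright in the middle of the vibrating table's round plate and let go, then swing the yellow retaining arm over it right up to its stop. Then push the spring-centred toggle well over towards the green dot, hold it there for a full second, and let it spring back to the middle. Never work the toggle before the gear and arm are in place or towards the red dot, and leave everything else alone.

Things in the scene. Friction and masses are not known exactly. Their poses are not given: they have to be found in the camera images.
- red_gear: the one terracotta-red cast gear, 0.3 to 0.5 kg, one of three alike gears (the others cream) on a plywood board 18 mm thick: toothed disc 87 mm across the teeth and 40 mm high, with a hexagonal boss on top, 22 mm high (40 to 62 mm above the underside), 30 mm across its flats, a good place to grip from above. Origin: centre of its underside; z up. Pairs of the boss's flats face along the body's x axis and at 60 and 120 degrees from it
- cream_gear_a: a cream gear, same size as the red one, to be left alone; origin at the centre of its underside
- cream_gear_b: another cream gear, likewise
- plate (a point): centre of the top face of the vibrating table's dark round plate (104 mm across, yellow rim, 44 mm above the work surface) on a low blue housing 230 x 180 x 36 mm. The frame's x runs from the plate to the post of the retaining arm, 115 mm away; z up. The table is fixed
- retainer_hinge (a point): on the vertical hinge axis of the yellow retaining arm, at the height of the arm's top face (126 mm above the work surface); the arm is a flat bar 22 mm wide and 12 mm thick, its underside 114 mm above the work surface, so it passes 8 mm above the boss of a gear on the plate; round hub 32 mm across, up to 132 mm, on a post 22 mm across
- knob (a point): middle of the upright round black knob on the free end of the arm, 135 mm from the hinge axis: 20 mm across, 45 mm tall, standing on the arm's top face, from 126 to 171 mm above the work surface. The knob is fixed to the arm
- retainer (a joint): angle of the retaining arm, rad: 0 = swung aside, at right angles to the line from post to plate; 1.57 = at its stop, straight over the middle of the plate. It grows as the arm turns clockwise seen from above. Stays where left; about 1 N at the knob moves it
- pod: the fixed grey switch pod, 90 x 150 x 50 mm (x, y, z); origin: centre of its underside. The toggle stands at the middle of its top and tilts along the pod's y axis
- toggle (a joint): tilt of the toggle, rad: 0 = upright, positive leans to the pod's -y, negative to its +y; stops at plus and minus 0.5. A spring (0.6 N m per rad, about 3 to 4 N at the ball for a full push) recentres it when released. It is well over from about 0.33 rad
- toggle_tip (a point): centre of the toggle's black ball, 20 mm across, on a steel stem 12 mm across; 68 mm above its pivot, which lies on the pod's middle axis, 52 mm above the work surface (2 mm above the pod's top)
- green_dot: flat green disc 22 mm across, 50 mm from the middle on top of the pod, at one end (its +y or -y end, it varies): the side to push the toggle to. Origin: centre of the disc's underside
- red_dot: flat red disc, the same, at the other end of the pod: the wrong side
- can: bystander, leave alone: green drinks can, 66 mm across, 122 mm tall, at the back left; origin at the centre of its underside
- bottle_a: bystander, leave alone: white squeeze bottle with an orange label, 52 mm across, 160 mm tall, at the back left; origin at the centre of its underside
- bottle_b: bystander, leave alone: white squeeze bottle with a black cap, 52 mm across, 160 mm tall, at the back right; origin at the centre of its underside
- plaster_block: bystander, leave alone: white plaster block 60 x 120 x 45 mm at the back right; origin at the centre of its underside
- test_tile: bystander, leave alone: small blue-glazed test tile 40 x 50 x 10 mm lying on the board's far right corner; origin at the centre of its underside
Mind the look-alikes: they are no part of the job. Leave any purple or turquoise look-alike of the red_gear alone.

How it is judged:
By the outcome, as a careful person would: the job done as asked, in the order asked, and still so for the second after the job is handed in, with the robot touching nothing.
It also fails if it takes over 67 s, if anything falls off the work surface, if the arm or the gripper's body presses on something with over 40 N, if the wrist force passes 120 N, or if a joint passes its speed limit or range.

### The arm

A 6-joint arm with a two-finger parallel gripper is mounted at the origin on the work surface. World frame = base frame: x ahead of the robot, y to its left, z up, the work surface at z = 0. Lengths are in m, angles in rad, forces in N, time in s.
With the tool pointing down it reaches from about 0.25 to 0.775 m from the base axis. Payload 4 kg.
Tool frame: the origin (TCP) lies on the centre line of the jaws, within the pads' length; the fingertips stand 8 mm ahead of it and the grasp point (between the pads) lies 11 mm behind it; z points along the fingers, y is the direction in which the jaws open and shut (so a half turn about z gives the same grasp; the last joint's range is limited). The gripper opens to 94 mm and grips with 3 to 60 N. Pads are 16 mm wide; open, the fingers measure 119 mm over their backs; the gripper's body (75 mm by 177 mm) begins 78 mm behind the grasp point.
Start: joints at [-1.267, 0.087, 1.371, -0, 1.684, -0.103], TCP at [0.218, -0.505, 0.175] pointing down, gripper open.
Joint ranges: [-3.1, 3.1], [-0.76, 2.03], [0.27, 2.55], [-1.08, 4.22], [0.17, 2.65], [-2.57, 2.57]. Speed limits (rad/s): [2.79, 2.79, 3.14, 3.14, 3.14, 3.14].

### API

Orientations are given as [roll, pitch, yaw] about the fixed x, y, z axes, in that order (R = Rz(yaw) Ry(pitch) Rx(roll)).
In Python, from bench import robot gives the robot as it stands.
- The arm moves only by the shell command python3 -m crank 'ROWS' [OPENING]. ROWS is JSON, a list of rows, each a list of 4 numbers: the shift along the tool's x, y, z scaled (see below), then the turn about the tool's z scaled (see below). A call has exactly 10 rows; each row shifts and turns the commanded pose from where the row before left it, along the tool's axes as they then stand; what a row does not reach is not made up. The controller multiplies each number of a shift by 0.2 m and each number of a turn by pi/2 rad. A row lasts 1/8 s, in which the tool goes at most 62.5 mm and 10.7 degrees, less where a joint would pass 70% of its speed; a pose out of reach is approached as far as the arm can. A call with a number of a shift or a turn outside -1 to 1 is refused whole. A call with a gripper value outside its range is refused whole. OPENING is the gripper command: -1 is fully open, 1 is shut, values between are in proportion, set as the call begins (- or left out, the last holds). The fingers move at their own pace and stop on an object; the grip force is fixed at half the most. Time passes only in rows, so rows that do not move let the fingers close, or fill a call up. It gives the time, the measured TCP pose, the force and the opening at its end, in the units of the state.
- robot.get_obs(): the state, without advancing time (a new reading comes with each control period).
- robot.snapshot(name): name is "side" or "top" or "wrist"; returns (picture, depth): 420x560x3 uint8, red, green, blue; 420x560 float32, m along the optical axis (not along the pixel's ray), 0 where there is no reading.
- robot.camera_params(name): a dict with "fx", "fy", "cx", "cy" (pixels), "world_from_camera" (4x4, takes a point from camera to world coordinates). Camera axes: x right, y down, z forward; pixel columns grow to the right and rows downward; lengths in m; the calibration is good to about 2 mm. A picture is of the moment at which its call begins: read the wrist's pose just before it. camera_params takes no time and is no camera call; for the wrist camera it gives the pose at the moment of the call.
- robot.close_job(): hands the job in, once; it reports no verdict.
The state is a dict: "time": time; "joint_positions": joint angles; "qvel": joint speeds; "joint_torque": joint torques, N m; "tool_pos": TCP position; "ee_rot": TCP orientation; "wrist_force": force on the tool from outside, world axes, zero at the start; "wrist_torque": the same for the moment, N m; "width": finger opening in m.
Only numpy, scipy, OpenCV 4.12 (cv2) and the standard library are available. Lean on these libraries where they do the work, as an engineer would, in place of code of your own. Each camera call takes 0.05 s, during which the arm holds its last target.

## Working session

There is one attempt and no reset: what is moved stays moved. The work goes in short steps, Python scripts to look and compute and a shell command to move; the robot and the scene stay as the last step left them, time stands still between calls to the robot, and variables do not carry over. Pictures are saved under pics/ and viewed, and the job is handed in when it is done.

```bash
ls; mkdir -p pics
python3 - <<'E'
from bench import robot
import cv2, numpy as np
for n in("side","top","wrist"):
    p=robot.camera_params(n); im,d=robot.snapshot(n)
    cv2.imwrite(f"pics/{n}0.png",im[:,:,::-1]); np.savez(f"pics/{n}0.npz",im=im,d=d,K=[p[k] for k in("fx","fy","cx","cy")],T=p["world_from_camera"])
    print(n,[round(p[k],1) for k in("fx","fy","cx","cy")],np.round(p["world_from_camera"],3).tolist())
o=robot.get_obs();print(o)
E
```

```text
pics
side [508.2, 508.2, 278.1, 209.4] [[-0.753, -0.398, 0.524, -0.214], [-0.658, 0.471, -0.588, 0.893], [-0.013, -0.787, -0.616, 1.062], [0.0, 0.0, 0.0, 1.0]]
top [423.5, 423.5, 278.4, 208.3] [[-0.0, -0.978, 0.207, 0.35], [-1.0, -0.0, -0.001, -0.027], [0.001, -0.207, -0.978, 1.206], [0.0, 0.0, 0.0, 1.0]]
wrist [290.7, 290.7, 284.3, 208.0] [[0.395, -0.887, -0.241, 0.287], [-0.919, -0.381, -0.101, -0.475], [-0.002, 0.261, -0.965, 0.383], [0.0, 0.0, 0.0, 1.0]]
{'time': 0.15, 'joint_positions': array([-1.26708792e+00,  8.78116485e-02,  1.37190493e+00, -3.47252322e-05,
        1.68360064e+00, -1.03116301e-01]), 'qvel': array([-0.00187028, -0.00176158, -0.00340897, -0.00087893,  0.0019987 ,
        0.0003066 ]), 'joint_torque': array([ 1.31087148e-03, -3.40643263e+01, -3.02793002e+01,  7.18138274e-02,
        3.05594341e-02, -1.20570335e-04]), 'tool_pos': array([ 0.21746456, -0.50466375,  0.17435976]), 'ee_rot': array([-3.13987369e+00, -1.43188050e-04,  4.06820703e-01]), 'wrist_force': array([-0.52844771,  0.39319298, -0.28974061]), 'wrist_torque': array([ 0.02764933, -0.02627229,  0.00767395]), 'width': 0.0940862882027788}
```

View pics/top0.png

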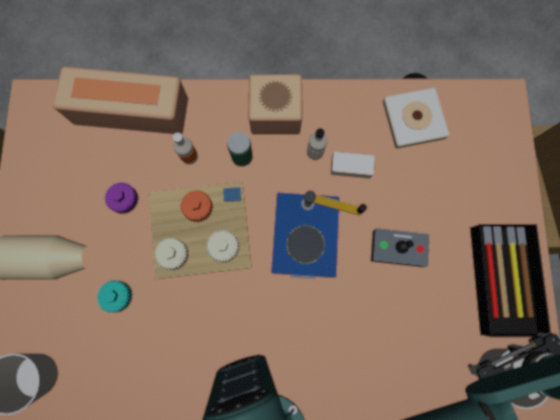

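View pics/side0.png

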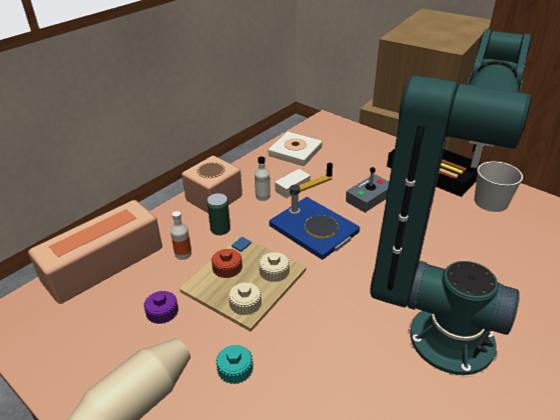

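View pics/wrist0.png

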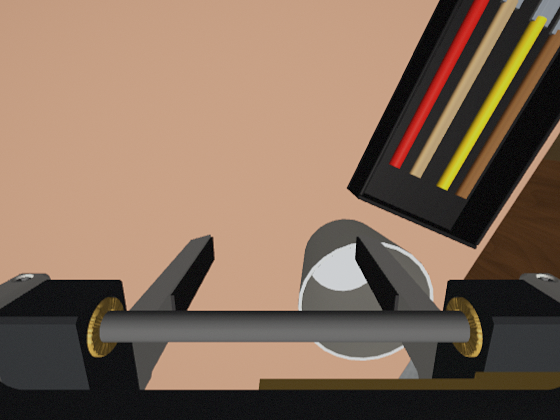

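The side and top pictures show these candidates in the top view. The terracotta gear is on the board at (196,206). The look-alikes are cream (171,253), cream (222,246), purple (121,198) and turquoise (114,296), the last two off the board. I choose (196,206) and check it in a close crop.

```bash
cat > h.py <<'E'
import numpy as np, cv2
def load(f):
    z=np.load(f); return z["im"],z["d"],z["K"],z["T"]
def ray(K,T,u,v,z):
    d=T[:3,:3]@np.array([(u-K[2])/K[0],(v-K[3])/K[1],1.]); o=T[:3,3]
    return o+d*(z-o[2])/d[2]
def cloud(d,K,T):
    v,u=np.mgrid[:d.shape[0],:d.shape[1]]
    P=np.stack([(u-K[2])/K[0]*d,(v-K[3])/K[1]*d,d],-1)@T[:3,:3].T+T[:3,3]
    P[d==0]=np.nan; return P
E
python3 - <<'E'
from h import *
im,d,K,T=load("pics/top0.npz")
c=im[175:290,140:260,::-1]; cv2.imwrite("pics/ct.png",cv2.resize(c,None,fx=6,fy=6,interpolation=cv2.INTER_CUBIC)[:600])
c=im[180:285,260:440,::-1]; cv2.imwrite("pics/ct2.png",cv2.resize(c,None,fx=4.4,fy=4.4,interpolation=cv2.INTER_CUBIC))
im2,*_=load("pics/side0.npz")
c=im2[150:260,250:400,::-1]; cv2.imwrite("pics/cs.png",cv2.resize(c,None,fx=5,fy=5,interpolation=cv2.INTER_CUBIC))
P=cloud(d,K,T)
for n,(u,v) in dict(red=(196,206),cA=(171,253),cB=(222,246),board=(196,235),plate=(306,244),table=(340,300),armtop=(335,204),knob=(362,209),pod=(392,258)).items(): print(n,np.round(np.nanmedian(P[v-2:v+3,u-2:u+3].reshape(-1,3),0),4))
for n in("top","side"):
    im,d,K,T=load(f"pics/{n}0.npz"); P=cloud(d,K,T)
    hsv=cv2.cvtColor(im,cv2.COLOR_RGB2HSV)
    for nm,lo,hi in(("terra",(0,170,60),(12,255,255)),("yellow",(18,180,80),(30,255,255)),("green",(50,130,80),(75,255,255))):
        m=cv2.inRange(hsv,lo,hi); k,l,s,ce=cv2.connectedComponentsWithStats(m)
        for i in range(1,k):
            if s[i,4]>25: print(n,nm,s[i],np.round(ce[i],1),np.round(np.nanmedian(P[l==i],0),3))
E
```

```text
red [0.5951 0.1964 0.0805]
cA [0.4672 0.2579 0.0808]
cB [0.4863 0.1229 0.0799]
board [0.5247 0.2057 0.0187]
plate [ 0.4962 -0.1039  0.0434]
table [ 3.449e-01 -1.993e-01  2.000e-04]
armtop [ 0.5909 -0.1759  0.1258]
knob [ 0.5682 -0.237   0.1698]
pod [ 0.457  -0.3373  0.0491]
top terra [182 150  14  12  74] [189.7 157.3] [0.741 0.224 0.054]
top terra [486 244  13  74 482] [491.9 281.1] [ 0.395 -0.607  0.041]
top terra [417 246   6   6  28] [419.8 248.5] [ 0.483 -0.415  0.051]
top yellow [316 197  43  17 252] [337.  204.5] [ 0.59  -0.181  0.126]
top yellow [509 246  14  71 301] [515.1 280.6] [ 0.399 -0.674  0.032]
top green [381 242   6   6  32] [383.5 244.5] [ 0.494 -0.316  0.051]
side terra [524  57   6  17  27] [526.4  64.9] [ 0.36  -1.327  0.212]
side terra [480 157  25   5  41] [492.9 159.3] [ 0.382 -1.325 -0.26 ]
side terra [506 160  14   8  28] [512.6 163.1] [ 0.289 -1.326 -0.245]
side terra [ 52 226  17  11  35] [ 60.2 231.3] [ 2.008  0.13  -0.661]
side terra [172 238  19  17 215] [181.5 246.8] [0.743 0.251 0.05 ]
side terra [212 249  29  28 656] [226.3 262.6] [0.591 0.215 0.058]
side yellow [441 165  22   9  34] [451.7 169.2] [ 0.335 -0.676  0.031]
side yellow [300 175  31  16 168] [314.2 182.3] [ 0.586 -0.18   0.126]
```

View pics/ct.png

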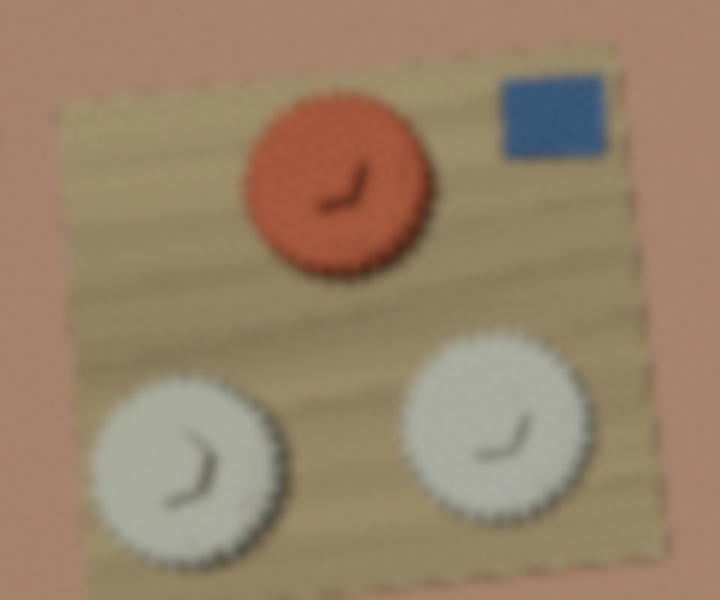

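View pics/ct2.png

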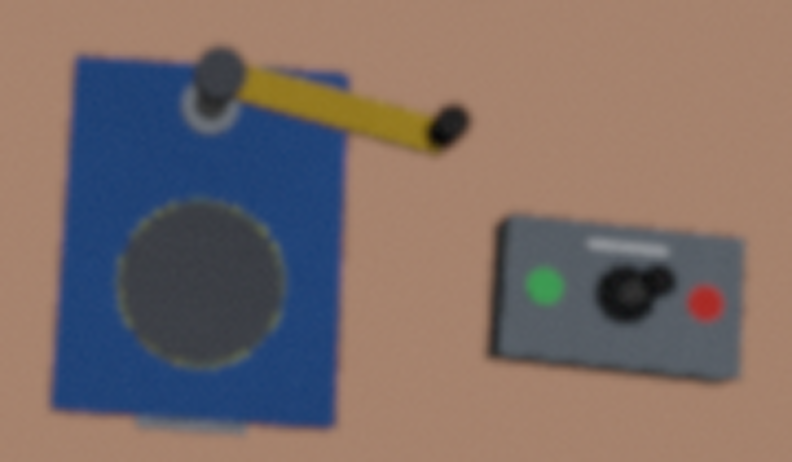

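View pics/cs.png

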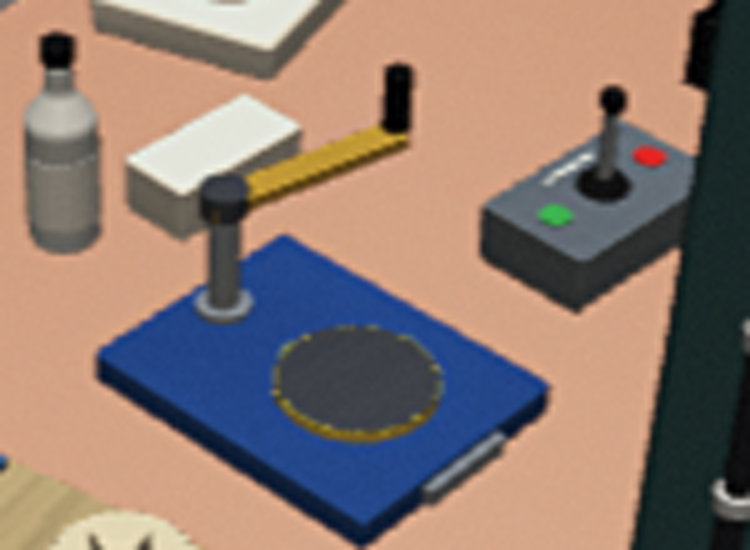

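The close crop confirms it: the terracotta gear is on the board beside the blue tile. The green dot lies on the pod's left (+y) side. Next I work out the positions.

Run:
```python
from h import *
im,d,K,T=load("pics/top0.npz"); P=cloud(d,K,T)
def fitc(m):
    c,_=cv2.findContours(m.astype(np.uint8),cv2.RETR_EXTERNAL,cv2.CHAIN_APPROX_NONE); c=max(c,key=cv2.contourArea); return c
# boss
for n,(u,v) in dict(red=(196,206)).items():
    w=np.zeros(d.shape,bool); w[v-22:v+22,u-22:u+22]=1
    m=w&(P[...,2]>.074); print(n,"boss",m.sum(),np.round(P[m].mean(0),4))
    c=fitc(m); r=np.array([ray(K,T,*p[0],.080)[:2] for p in c],np.float32); print("enc",cv2.minEnclosingCircle(r))
    m=w&(P[...,2]>.045); c=fitc(m); r=np.array([ray(K,T,*p[0],.058)[:2] for p in c],np.float32); print("disc",cv2.minEnclosingCircle(r), cv2.fitEllipse(r))
# plate
w=np.zeros(d.shape,bool); w[220:270,280:332]=1
m=w&(P[...,2]>.040); 
g=im.max(2)<85; g2=im[...,2].astype(int)-im[...,0]<20
m2=(w&g2).astype(np.uint8); c=fitc(m2); r=np.array([ray(K,T,*p[0],.044)[:2] for p in c],np.float32); print("plate col",cv2.minEnclosingCircle(r),cv2.fitEllipse(r), "depth")
c=fitc(m); r=np.array([ray(K,T,*p[0],.044)[:2] for p in c],np.float32); print("plate dep",cv2.minEnclosingCircle(r),cv2.fitEllipse(r))
# housing
hsv=cv2.cvtColor(im,cv2.COLOR_RGB2HSV)
w=np.zeros(d.shape,bool); w[185:285,265:345]=1
m=w&(P[...,2]>.028)&(P[...,2]<.06); r=P[m][:,:2].astype(np.float32); print("housing",cv2.minAreaRect(r))
w=np.zeros(d.shape,bool); w[185:225,295:375]=1
m=w&(P[...,2]>.129); l=P[m]; 
print("hub",np.round(l[l[:,1]>-.16].mean(0),4),"knob",np.round(l[(l[:,1]<-.2)&(l[:,2]>.165)].mean(0),4))
m=w&(P[...,2]>.12)&(P[...,2]<.129); print("arm", cv2.fitLine(P[m][:,:2].astype(np.float32),cv2.DIST_L2,0,.01,.01).ravel())
w=np.zeros(d.shape,bool); w[225:270,365:435]=1
m=w&(P[...,2]>.04)&(P[...,2]<.056); print("pod",cv2.minAreaRect(P[m][:,:2].astype(np.float32)))
m=w&(P[...,2]>.11); print("tip",np.round(P[m].mean(0),4),P[m][:,2].max())
for nm,lo,hi in(("r",(0,170,60),(10,255,255)),("g",(50,130,80),(75,255,255))):
    mm=w&(cv2.inRange(hsv,lo,hi)>0); v,u=np.nonzero(mm); print(nm,ray(K,T,u.mean(),v.mean(),.052))
im,d,K,T=load("pics/side0.npz"); P=cloud(d,K,T)
for n,(u,v) in dict(red=(227,262)).items():
    w=np.zeros(d.shape,bool); w[v-20:v+22,u-20:u+20]=1
    m=w&(P[...,2]>.078); print("side boss",m.sum(),np.round(P[m].mean(0),4))
w=np.zeros(d.shape,bool); w[185:225,285:305]=1; m=w&(P[...,2]>.129); print("side hub",np.round(P[m].mean(0),4))
w=np.zeros(d.shape,bool); w[160:182,322:336]=1; m=w&(P[...,2]>.167); print("side knob",m.sum(),np.round(P[m].mean(0),4))
w=np.zeros(d.shape,bool); w[160:200,360:385]=1; m=w&(P[...,2]>.112); print("side tip",m.sum(),np.round(P[m].mean(0),4))
```

```text
red boss 105 [0.6039 0.2025 0.0803]
enc ((0.6040573120117188, 0.20229846239089966), 0.0167336855083704)
disc ((0.6021065711975098, 0.20229075849056244), 0.044681500643491745) ((0.6026401519775391, 0.20182789862155914), (0.0835236981511116, 0.08438598364591599), 114.35174560546875)
plate col ((0.49615344405174255, -0.10213617980480194), 0.05286068841814995) ((0.49624934792518616, -0.10129651427268982), (0.09971334785223007, 0.10192981362342834), 52.43031692504883) depth
plate dep ((0.49857234954833984, -0.10240959376096725), 0.054986100643873215) ((0.4965784549713135, -0.10201720148324966), (0.10195668041706085, 0.1032310351729393), 30.336414337158203)
housing ((0.5233080387115479, -0.10384314507246017), (0.18014457821846008, 0.23710814118385315), 86.09524536132812)
hub [ 0.6097 -0.111   0.1321] knob [ 0.5726 -0.2385  0.1706]
arm [ 0.272414    0.96218014  0.59066015 -0.17579134]
pod ((0.4875425398349762, -0.3647790551185608), (0.15112349390983582, 0.0908307284116745), 83.41107177734375)
tip [ 0.4872 -0.3641  0.1249] 0.13109348873234739
r [ 0.48265432 -0.41404199  0.052     ]
g [ 0.49363297 -0.31542961  0.052     ]
side boss 73 [0.6017 0.2042 0.0811]
side hub [ 0.6077 -0.1112  0.1326]
side knob 24 [ 0.5704 -0.2366  0.1712]
side tip 31 [ 0.484  -0.3621  0.1243]
```

```bash
python3 -m crank '[[0,0,-0.25,0],[0,0,-0.25,0],[0.211,-0.1655,0,0],[0.211,-0.1655,0,0],[0.211,-0.1655,0,0],[0.211,-0.1655,0,0],[0.211,-0.1655,0,0],[0.211,-0.1655,0,0],[0.211,-0.1655,0,0],[0.211,-0.1655,0,0]]' -1
python3 -m crank '[[0.211,-0.1655,0,0],[0.211,-0.1655,0,0],[0.211,-0.1655,0,0],[0.211,-0.1655,0,0],[0.211,-0.1655,0,0],[0.211,-0.1655,0,0],[0.211,-0.1655,0,0],[0,0,0.2,0],[0,0,0.15,0],[0,0,0,0]]' -1
cat >> h.py <<'E'
def snap(n,tag):
    from bench import robot
    p=robot.camera_params(n); o=robot.get_obs(); im,d=robot.snapshot(n)
    K=np.array([p[k] for k in("fx","fy","cx","cy")]);T=np.array(p["world_from_camera"])
    cv2.imwrite(f"pics/{n}{tag}.png",im[:,:,::-1]); np.savez(f"pics/{n}{tag}.npz",im=im,d=d,K=K,T=T)
    return im,d,K,T,o
E
python3 - <<'E'
from h import *
im,d,K,T,o=snap("wrist","1"); print(o["time"],o["tool_pos"],o["ee_rot"],o["width"])
P=cloud(d,K,T)
m=(P[...,2]>.074)&(P[...,2]<.086)&(np.hypot(P[...,0]-.603,P[...,1]-.202)<.03)
print(m.sum(),P[m].mean(0))
E
```

```text
time: 1.4
tool_pos: [0.4233, -0.1267, 0.275]
ee_rot: [3.141, 0.0, 0.407]
wrist_force: [0.6, -0.0, -0.4]
width: 0.0941
time: 2.65
tool_pos: [0.6006, 0.2011, 0.201]
ee_rot: [-3.14, 0.008, 0.407]
wrist_force: [0.2, -0.5, -0.2]
width: 0.0939
2.65 [0.60062469 0.20107301 0.20095629] [-3.14023486  0.00813407  0.40713403] 0.09386918641682795
580 [0.60549606 0.20198791 0.07888995]
```

View pics/wrist1.png

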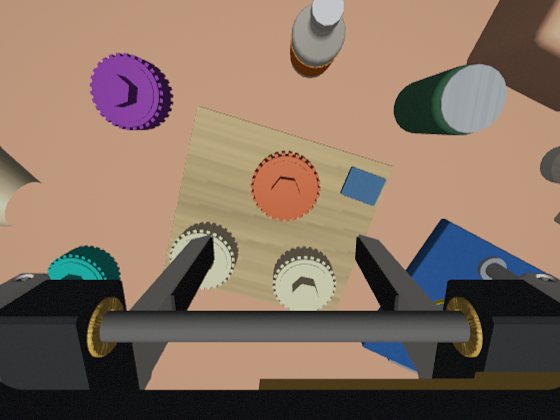

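The wrist view shows the terracotta gear at (286,185), with its boss and blue tile (363,186) visible. The purple gear (130,92) and turquoise (78,268) are well clear. Now the boss orientation.

Run:
```python
from h import *
im,d,K,T,o=snap("wrist","2"); print(o["time"],o["tool_pos"],o["ee_rot"])
P=cloud(d,K,T)
m=(P[...,2]>.076)&(P[...,2]<.086)&(np.hypot(P[...,0]-.603,P[...,1]-.202)<.03)
c,_=cv2.findContours(m.astype(np.uint8),cv2.RETR_EXTERNAL,cv2.CHAIN_APPROX_NONE); c=max(c,key=cv2.contourArea)
r=np.array([ray(K,T,*p[0],.080)[:2] for p in c]); h=cv2.convexHull(r.astype(np.float32))[:,0]
ctr=np.array(cv2.minEnclosingCircle(h)[0]); print("n",m.sum(),"ctr",ctr,"mean",P[m].mean(0)[:2])
w=[]
for a in np.arange(0,180,3):
    n=np.array([np.cos(np.radians(a)),np.sin(np.radians(a))]); w.append(np.ptp(h@n)*1000)
print(np.round(w,1)); w=np.array(w)
print("fold",[(3*i,round(w[[i,i+20,i+40]].sum(),1)) for i in range(20)])
x=h-ctr; z=(np.hypot(*x.T)**6*np.exp(6j*np.arctan2(x[:,1],x[:,0])))
rr=r-ctr; rad=np.hypot(*rr.T); ph=np.angle(np.sum((rad-rad.mean())*np.exp(6j*np.arctan2(rr[:,1],rr[:,0]))))/6; print("vertex deg",np.degrees(ph)%60,"flat normal",(np.degrees(ph)+30)%60)
# disc
hsv=cv2.cvtColor(im,cv2.COLOR_RGB2HSV); mm=cv2.inRange(hsv,(0,120,120),(14,255,255)); mm[:,:240]=0;mm[:,330:]=0;mm[:140]=0;mm[230:]=0
m=(mm>0)&(P[...,2]>.05)&(P[...,2]<.066)
c,_=cv2.findContours(m.astype(np.uint8),cv2.RETR_EXTERNAL,cv2.CHAIN_APPROX_NONE); c=max(c,key=cv2.contourArea)
r=np.array([ray(K,T,*p[0],.058)[:2] for p in c],np.float32); print(cv2.minEnclosingCircle(r),cv2.fitEllipse(r))
cv2.imwrite("pics/w2c.png",cv2.resize(im[135:235,235:345,::-1],None,fx=6,fy=6,interpolation=cv2.INTER_CUBIC))
```

```text
2.7 [0.60175643 0.20113457 0.20378475] [-3.14110721  0.00345647  0.40682157]
n 563 ctr [0.6057322 0.2020945] mean [0.60539042 0.20195927]
[32.6 32.2 31.8 31.5 31.  30.5 30.5 30.8 31.2 31.7 32.2 32.5 32.8 33.
 33.1 33.1 33.1 32.9 32.6 32.3 31.8 31.3 30.7 30.1 30.  30.  30.5 31.1
 31.6 32.  32.4 32.7 33.  33.2 33.2 33.2 33.1 32.9 32.7 32.5 32.2 31.8
 31.4 30.8 30.2 29.8 30.2 30.8 31.5 32.  32.5 32.9 33.2 33.4 33.6 33.6
 33.5 33.4 33.1 32.9]
fold [(0, np.float64(96.6)), (3, np.float64(95.4)), (6, np.float64(93.9)), (9, np.float64(92.4)), (12, np.float64(91.3)), (15, np.float64(90.3)), (18, np.float64(91.1)), (21, np.float64(92.7)), (24, np.float64(94.2)), (27, np.float64(95.7)), (30, np.float64(97.1)), (33, np.float64(98.2)), (36, np.float64(99.0)), (39, np.float64(99.6)), (42, np.float64(99.9)), (45, np.float64(99.9)), (48, np.float64(99.7)), (51, np.float64(99.2)), (54, np.float64(98.4)), (57, np.float64(97.6))]
vertex deg 45.440914940762944 flat normal 15.440914940762942
((0.6058748364448547, 0.20228922367095947), 0.043124571442604065) ((0.6056130528450012, 0.2020576000213623), (0.0816202461719513, 0.0816623866558075), 129.4859161376953)
```

View pics/w2c.png

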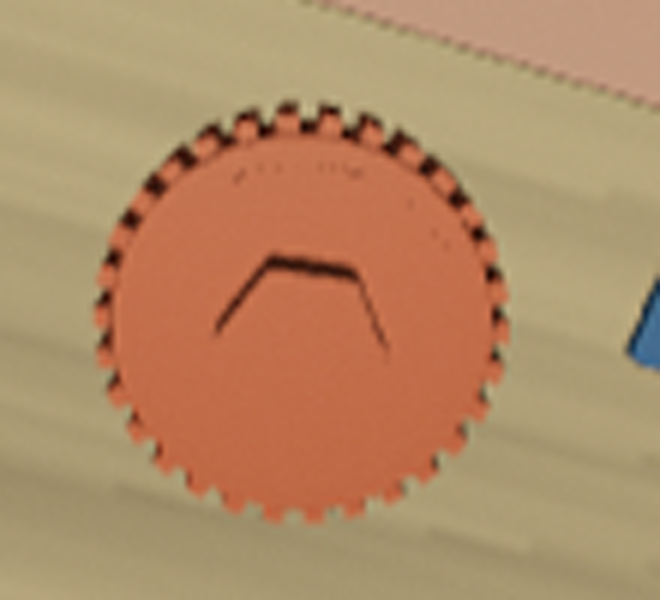

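```bash
python3 -m crank '[[0.009,0.004,0.1,-0.082],[0,0,0.1,-0.082],[0,0,0.15,-0.082],[0,0,0.15,0],[0,0,0.1,0],[0,0,0.05,0],[0,0,0.027,0],[0,0,0,0],[0,0,0,0],[0,0,0,0]]' -1
python3 - <<'E'
from h import *
im,d,K,T,o=snap("wrist","3"); print(o["time"],o["tool_pos"],o["ee_rot"],o["wrist_force"])
E
```

```text
time: 4.0
tool_pos: [0.605, 0.2014, 0.0707]
ee_rot: [3.141, -0.001, 0.793]
wrist_force: [0.1, 0.5, -0.9]
width: 0.0942
4.0 [0.60495743 0.20142564 0.07074727] [ 3.14075327e+00 -1.21128719e-03  7.93217070e-01] [ 0.11422952  0.48594926 -0.88539603]
```

View pics/wrist3.png

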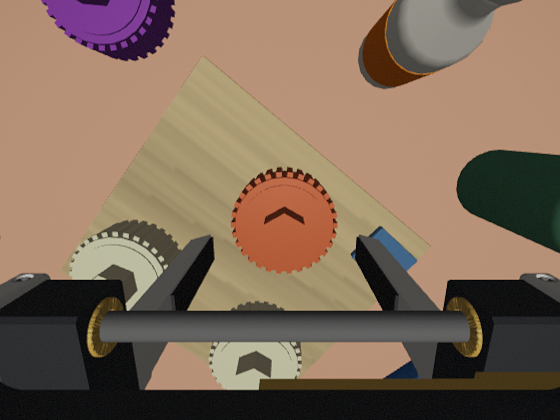

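The gear is centred between the open fingers at (285,220). The chevron's apex points along tool x, so flats face the jaws. Now I close.

```bash
python3 -m crank '[[0,0,0,0],[0,0,0,0],[0,0,0,0],[0,0,0,0],[0,0,0,0],[0,0,0,0],[0,0,0,0],[0,0,0,0],[0,0,0,0],[0,0,0,0]]' 1
python3 - <<'E'
from h import *
im,d,K,T,o=snap("wrist","4"); print(o["time"],o["tool_pos"],o["ee_rot"],o["wrist_force"],o["width"])
P=cloud(d,K,T)
m=(P[...,2]>.051)&(P[...,2]<.064)&(np.hypot(P[...,0]-.604,P[...,1]-.202)<.05)
c,_=cv2.findContours(m.astype(np.uint8),cv2.RETR_EXTERNAL,cv2.CHAIN_APPROX_NONE); c=max(c,key=cv2.contourArea)
r=np.array([ray(K,T,*p[0],.058)[:2] for p in c],np.float32); print(cv2.minEnclosingCircle(r),cv2.fitEllipse(r))
E
```

```text
time: 5.3
tool_pos: [0.6045, 0.2013, 0.0699]
ee_rot: [3.141, 0.0, 0.793]
wrist_force: [-0.8, 0.2, -0.8]
width: 0.0009
5.3 [0.60449704 0.20130196 0.06987545] [3.14148382e+00 1.21925792e-05 7.93265929e-01] [-0.83447558  0.17734699 -0.78753232] 0.0009202724852091964
((0.6059274673461914, 0.203034907579422), 0.042933542281389236) ((0.6073535680770874, 0.20446202158927917), (0.07795360684394836, 0.08077961951494217), 46.186073303222656)
```

View pics/wrist4.png

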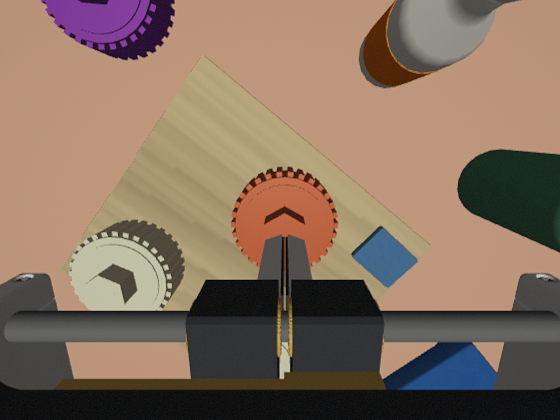

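The gripper shut to 0.9 mm, so it missed the boss. The fingertips show at (284,238), in front of the gear. I check depths before moving.

Run:
```python
from h import *
from bench import robot
im,d,K,T=load("pics/wrist4.npz"); P=cloud(d,K,T)
o=robot.get_obs(); print(o["time"])
tp=np.array([.6045,.2013,.0699]); y=.7933; X=np.array([np.cos(y),np.sin(y),0]); Y=np.array([np.sin(y),-np.cos(y),0])
for v in range(200,330,6):
  for u in (276,294):
    q=P[v,u]-tp; print((u,v),"toolxyz mm",np.round(1000*np.array([q@X,q@Y,-q[2]]),1),"z",round(P[v,u,2],4),im[v,u],end=" | ")
  print()
c=T[:3,:3].T@(tp-T[:3,3]); print("TCP px",c[:2]/c[2]*K[:2]+K[2:])
im,d,K,T,o=snap("side","5"); cv2.imwrite("pics/s5c.png",cv2.resize(im[180:320,150:330,::-1],None,fx=4,fy=4,interpolation=cv2.INTER_CUBIC))
```

```text
5.35
(276, 200) toolxyz mm [22.2 -6.6 11.1] z 0.0588 [192 108  71] | (294, 200) toolxyz mm [22.4  7.4 10.1] z 0.0598 [190 105  69] | 
(276, 206) toolxyz mm [17.3 -6.6 11.1] z 0.0588 [190 104  69] | (294, 206) toolxyz mm [17.2  7.4 11.7] z 0.0582 [191 105  69] | 
(276, 212) toolxyz mm [14.5 -6.5  4. ] z 0.0659 [64 26 10] | (294, 212) toolxyz mm [13.1  7.4  9. ] z 0.0609 [78 33 19] | 
(276, 218) toolxyz mm [13.8 -6.1 -9.1] z 0.079 [177  93  60] | (294, 218) toolxyz mm [13.8  6.8 -9.4] z 0.0793 [129  63  42] | 
(276, 224) toolxyz mm [ 9.1 -6.2 -8.6] z 0.0785 [188 101  65] | (294, 224) toolxyz mm [  9.7   6.8 -10.4] z 0.0803 [188 102  66] | 
(276, 230) toolxyz mm [ 4.8 -6.2 -9.4] z 0.0793 [186  99  63] | (294, 230) toolxyz mm [ 4.7  6.9 -9.1] z 0.079 [187 100  66] | 
(276, 236) toolxyz mm [  9.   -5.5 -33. ] z 0.1029 [110  83  74] | (294, 236) toolxyz mm [  8.9   6.1 -32.8] z 0.1027 [139  86  70] | 
(276, 242) toolxyz mm [  9.1  -5.2 -43.6] z 0.1135 [81 79 75] | (294, 242) toolxyz mm [  8.7   5.8 -42.6] z 0.1125 [79 78 75] | 
(276, 248) toolxyz mm [  9.1  -4.9 -52.6] z 0.1225 [79 77 74] 
[... 1125 characters left out ...]
2) toolxyz mm [  32.7   -2.2 -143.2] z 0.2131 [ 8 10 15] | (294, 302) toolxyz mm [  32.9    2.4 -143.6] z 0.2135 [18 18 16] | 
(276, 308) toolxyz mm [  32.9   -2.1 -146.1] z 0.216 [18 19 15] | (294, 308) toolxyz mm [  33.2    2.3 -146.5] z 0.2164 [17 19 21] | 
(276, 314) toolxyz mm [  32.6   -2.1 -148. ] z 0.2179 [20 19 18] | (294, 314) toolxyz mm [  33.2    2.2 -148.9] z 0.2188 [15 15 14] | 
(276, 320) toolxyz mm [  32.7   -2.  -150.5] z 0.2204 [49 47 40] | (294, 320) toolxyz mm [  32.1    2.2 -149.7] z 0.2196 [40 41 43] | 
(276, 326) toolxyz mm [  31.1   -2.  -150.6] z 0.2205 [63 62 55] | (294, 326) toolxyz mm [  30.5    2.2 -149.7] z 0.2196 [49 50 54] | 
TCP px [284.51636351 231.78408594]
```

View pics/s5c.png

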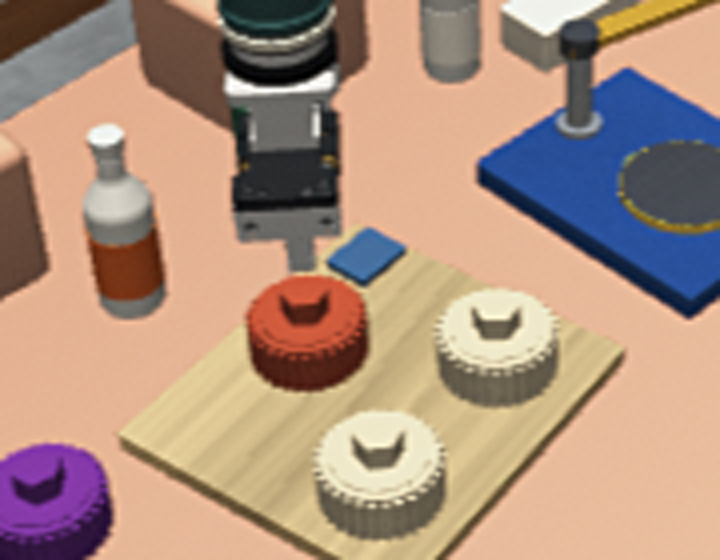

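Run:
```python
from h import *
im,d,K,T=load("pics/side5.npz"); P=cloud(d,K,T)
tp=np.array([.6045,.2013,.0699]); y=.7933; X=np.array([np.cos(y),np.sin(y),0]); Y=np.array([np.sin(y),-np.cos(y),0])
for v in range(236,262,1):
  for u in (222,225,228):
    q=P[v,u]-tp; print((u,v),np.round(1000*np.array([q@X,q@Y,-q[2]])),round(P[v,u,2],3),im[v,u],end=" | ")
  print()
```

```text
(222, 236) [  -1.  -80. -140.] 0.21 [106 105 101] | (225, 236) [  -8.  -79. -139.] 0.209 [108 106 102] | (228, 236) [ -16.  -79. -139.] 0.209 [107 107 103] | 
(222, 237) [  -1.  -82. -139.] 0.209 [109 106 102] | (225, 237) [  -8.  -81. -138.] 0.208 [109 106 104] | (228, 237) [ -16.  -79. -135.] 0.205 [105 104 101] | 
(222, 238) [  -0.  -79. -133.] 0.203 [107 107 102] | (225, 238) [  -8.  -79. -133.] 0.203 [107 107 103] | (228, 238) [ -16.  -83. -136.] 0.205 [108 105 103] | 
(222, 239) [   0.  -80. -130.] 0.2 [105 104 101] | (225, 239) [  -7.  -78. -128.] 0.198 [102 100  96] | (228, 239) [ -15.  -77. -127.] 0.197 [141 121 108] | 
(222, 240) [  6. -15. -70.] 0.14 [106 104 101] | (225, 240) [ -2. -11. -66.] 0.136 [105 103 100] | (228, 240) [-10.  -9. -64.] 0.133 [171 133 114] | 
(222, 241) [  6. -12. -64.] 0.134 [101 100  98] | (225, 241) [ -2.  -9. -61.] 0.131 [107 105 101] | (228, 241) [-10. -12. -63.] 0.133 [146 118 102] | 
(222, 242) [  7. -13. -61.] 0.131 [105 104  99] | (225, 242) [ -2. -12. -60.] 0.13 [106 104 101] | (228, 242) [-10. -12. -59.] 0.129 [151 124 110] | 
(222, 243) [
[... 2075 characters left out ...]
 257) [12. -6.  2.] 0.068 [65 26 16] | (225, 257) [  3. -11.  -2.] 0.072 [81 33 22] | (228, 257) [ -6. -16.  -7.] 0.077 [77 33 22] | 
(222, 258) [12. -9.  3.] 0.067 [61 26 16] | (225, 258) [  3. -14.  -2.] 0.071 [85 37 25] | (228, 258) [ -6. -16.  -2.] 0.072 [81 35 24] | 
(222, 259) [12. -6. 10.] 0.06 [79 33 23] | (225, 259) [  3. -13.   3.] 0.067 [81 33 21] | (228, 259) [ -5. -18.  -0.] 0.07 [75 30 20] | 
(222, 260) [12. -8. 12.] 0.058 [128  52  35] | (225, 260) [  4. -13.   7.] 0.062 [89 37 25] | (228, 260) [ -5. -19.   2.] 0.068 [90 36 24] | 
(222, 261) [ 12. -13.  10.] 0.06 [189  80  53] | (225, 261) [  4. -15.   9.] 0.061 [155  64  42] | (228, 261) [ -5. -13.  12.] 0.058 [169  71  48] |
```

Both cameras put the real fingertips at z ≈ 0.103, about 33 mm behind the reported TCP rather than 8 mm ahead. The frame is about 40 mm off along the tool axis, so I trust the measurement. The gripper closed in the air above the boss and the gear hasn't moved. I'll open and then descend about 37 mm more.

```bash
python3 -m crank '[[0,0,0,0],[0,0,0,0],[0,0,0,0],[0,0,0,0],[0,0,0,0],[0,0,0,0],[0.005,0,0.06,0],[0,0,0.06,0],[0,0,0.04,0],[0,0,0,0]]' -1
python3 - <<'E'
from h import *
im,d,K,T,o=snap("wrist","6"); print(o["time"],o["tool_pos"],o["wrist_force"],o["width"])
P=cloud(d,K,T); tp=o["tool_pos"]; y=o["ee_rot"][2]; X=np.array([np.cos(y),np.sin(y),0]); Y=np.array([np.sin(y),-np.cos(y),0])
for u in (206,209,212,361,364):
  for v in range(228,262,3):
    q=P[v,u]-tp; print((u,v),np.round(1000*np.array([q@X,q@Y,-q[2]])),round(P[v,u,2],3),end="|")
  print()
im,d,K,T,o=snap("side","6"); cv2.imwrite("pics/s6c.png",cv2.resize(im[180:320,150:330,::-1],None,fx=4,fy=4,interpolation=cv2.INTER_CUBIC))
E
```

```text
time: 6.65
tool_pos: [0.6042, 0.2017, 0.0362]
ee_rot: [-3.14, 0.003, 0.793]
wrist_force: [-0.2, 0.2, -0.3]
width: 0.0935
6.65 [0.60417932 0.2017168  0.03615959] [-0.21538982  0.24757685 -0.32227918] 0.0934649341943541
(206, 228) [ -3. -65.  19.] 0.018|(206, 231) [ -6. -65.  19.] 0.017|(206, 234) [ -9. -65.  19.] 0.018|(206, 237) [  9. -50. -36.] 0.072|(206, 240) [ 10. -48. -41.] 0.077|(206, 243) [  8. -48. -42.] 0.078|(206, 246) [  8. -47. -47.] 0.083|(206, 249) [  7. -47. -48.] 0.084|(206, 252) [  5. -46. -50.] 0.086|(206, 255) [  3. -47. -49.] 0.085|(206, 258) [  1. -47. -49.] 0.086|(206, 261) [ -0. -47. -50.] 0.086|
(209, 228) [ -4. -63.  19.] 0.017|(209, 231) [ -6. -63.  19.] 0.017|(209, 234) [  9. -49. -30.] 0.066|(209, 237) [  9. -48. -34.] 0.071|(209, 240) [  7. -48. -35.] 0.071|(209, 243) [  7. -47. -41.] 0.077|(209, 246) [  6. -47. -41.] 0.077|(209, 249) [  4. -47. -41.] 0.078|(209, 252) [  2. -46. -43.] 0.079|(209, 255) [  0. -47. -43.] 0.079|(209, 258) [ -1. -47. -44.] 0.08|(209, 261) [ -3. -47. -43.] 0.08|
(212, 228) [ -4. -60.  19.] 0.017|(212, 231) [ -6. -60.  19.] 0.01
[... 434 characters left out ...]
61, 237) [  9.  49. -34.] 0.07|(361, 240) [  8.  48. -37.] 0.074|(361, 243) [  8.  47. -41.] 0.077|(361, 246) [  7.  47. -44.] 0.08|(361, 249) [  5.  47. -44.] 0.08|(361, 252) [  3.  46. -45.] 0.081|(361, 255) [  2.  47. -45.] 0.081|(361, 258) [ -1.  47. -45.] 0.081|(361, 261) [ -2.  46. -47.] 0.083|
(364, 228) [-4. 66. 19.] 0.017|(364, 231) [-6. 66. 19.] 0.017|(364, 234) [-9. 66. 20.] 0.017|(364, 237) [  9.  51. -35.] 0.071|(364, 240) [  9.  49. -40.] 0.076|(364, 243) [  9.  48. -44.] 0.08|(364, 246) [  8.  48. -46.] 0.083|(364, 249) [  7.  47. -49.] 0.086|(364, 252) [  6.  47. -51.] 0.087|(364, 255) [  4.  47. -51.] 0.087|(364, 258) [  2.  47. -52.] 0.088|(364, 261) [  0.  47. -51.] 0.087|
```

View pics/s6c.png

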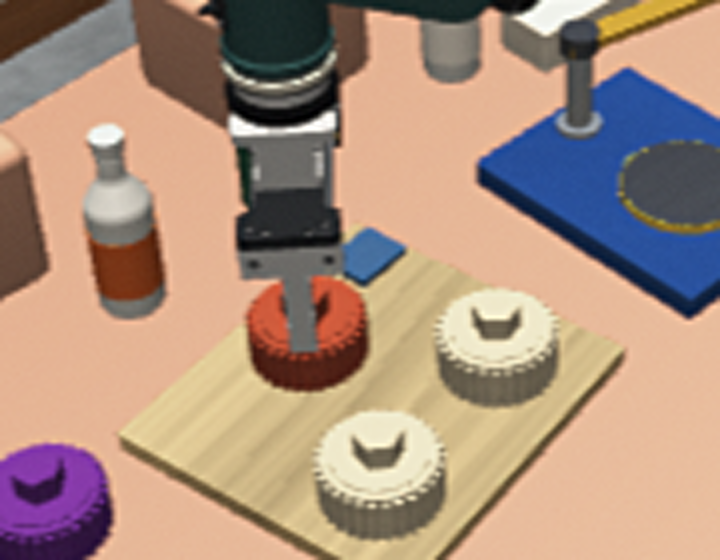

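View pics/wrist6.png

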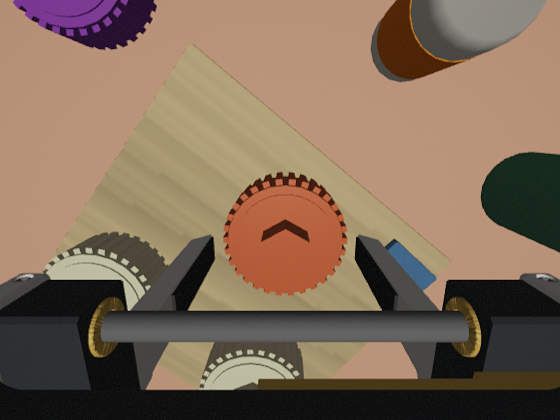

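The side view shows the finger straddling the boss. Measured tips are at z ≈ 0.067, 31 mm behind the TCP. I go 4 mm lower and close.

```bash
python3 -m crank '[[0,0,0.02,0],[0,0,0,0],[0,0,0,0],[0,0,0,0],[0,0,0,0],[0,0,0,0],[0,0,0,0],[0,0,0,0],[0,0,0,0],[0,0,0,0]]' 1
```

```text
time: 8.0
tool_pos: [0.6051, 0.202, 0.0339]
ee_rot: [-3.142, 0.0, 0.793]
wrist_force: [-0.8, -0.1, 0.2]
width: 0.0297
```

```bash
python3 -m crank '[[0,0,-0.1,0],[0,0,-0.2,0],[0,0,-0.2,0],[-0.1,0.046,0,0],[-0.2,0.093,0,0],[-0.25,0.116,0,0],[-0.25,0.116,0,0],[-0.25,0.116,0,0],[-0.2,0.093,0,0],[-0.15,0.07,0,0]]' -
python3 -m crank '[[-0.064,0.03,0,0],[0,0,0,0],[0,0,0,0],[0,0,0,0],[0,0,0,0],[0,0,0,0],[0,0,0,0],[0,0,0,0],[0,0,0,0],[0,0,0,0]]' -
python3 - <<'E'
from h import *
for n in("top","side","wrist"):
    im,d,K,T,o=snap(n,"7"); P=cloud(d,K,T)
    print(n,o["time"],o["tool_pos"],o["ee_rot"],o["width"])
    if n!="wrist":
        uz=.159  # boss/disc
im,d,K,T=load("pics/top7.npz"); cv2.imwrite("pics/t7c.png",cv2.resize(im[180:290,240:360,::-1],None,fx=5,fy=5,interpolation=cv2.INTER_CUBIC))
im,d,K,T=load("pics/side7.npz"); cv2.imwrite("pics/s7c.png",cv2.resize(im[120:290,240:400,::-1],None,fx=3.5,fy=3.5,interpolation=cv2.INTER_CUBIC))
E
```

```text
time: 9.25
tool_pos: [0.4981, -0.0912, 0.1315]
ee_rot: [-3.139, 0.003, 0.791]
wrist_force: [0.9, 0.9, -3.6]
width: 0.0297
time: 10.5
tool_pos: [0.4967, -0.1021, 0.1339]
ee_rot: [3.142, 0.0, 0.793]
wrist_force: [0.3, -0.1, -3.4]
width: 0.0299
top 10.5 [ 0.49667168 -0.10213607  0.13388057] [3.14150045e+00 3.42775117e-05 7.93124703e-01] 0.029926602305236916
side 10.55 [ 0.49667697 -0.10211535  0.13388349] [3.14151940e+00 3.12727217e-05 7.93107787e-01] 0.02979391719172394
wrist 10.6 [ 0.49667272 -0.10211153  0.13387383] [3.14152789e+00 3.35018832e-05 7.93113961e-01] 0.029419402982867767
```

View pics/t7c.png

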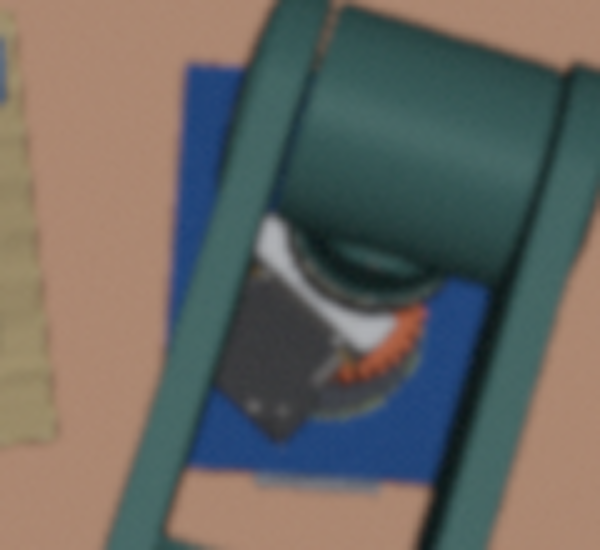

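View pics/s7c.png

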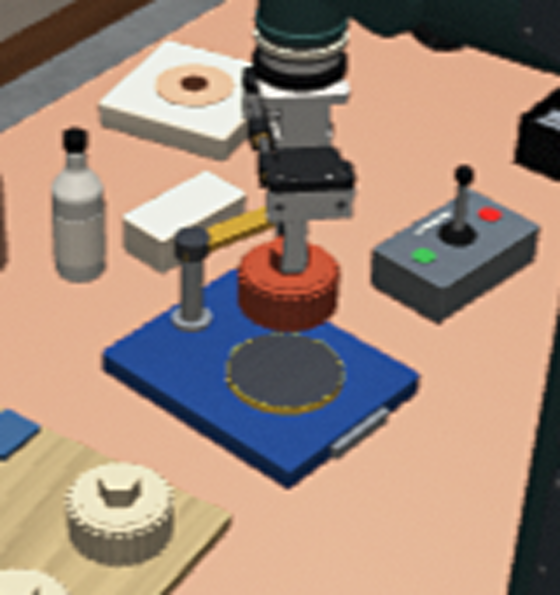

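View pics/wrist7.png

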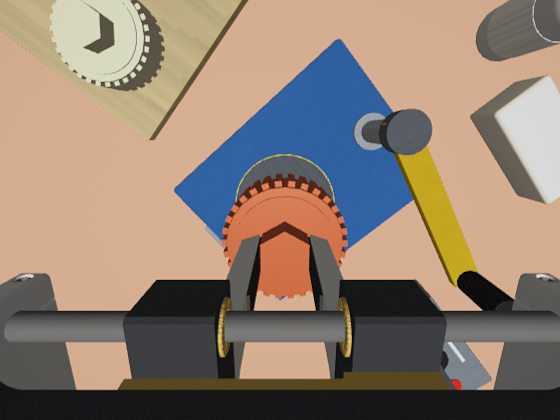

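The gear is held upright over the plate. In the wrist view it is at (285,238), with the plate's far arc at (285,156), and in the side view both are clear. I'll measure gear against plate in the same views.

Run:
```python
from h import *
from scipy.optimize import least_squares
def circ(r,R):
    f=lambda p:np.hypot(r[:,0]-p[0],r[:,1]-p[1])-(p[2] if R is None else R)
    p0=[*r.mean(0)]+([.05] if R is None else [])
    s=least_squares(f,p0,loss="soft_l1",f_scale=.001); return np.round(s.x,4),round(float(np.sqrt(np.mean(s.fun**2)))*1e3,2)
# plate in side view: yellow rim/dark
im,d,K,T=load("pics/side7.npz"); P=cloud(d,K,T)
m=(P[...,2]>.0405)&(P[...,2]<.05)&(np.hypot(P[...,0]-.4965,P[...,1]+.102)<.065)
blue=(im[...,2].astype(int)-im[...,0]>15)
w=np.hypot(P[...,0]-.4965,P[...,1]+.102)<.07
m=(w&~blue&(P[...,2]<.06)).astype(np.uint8)
c,_=cv2.findContours(m,cv2.RETR_EXTERNAL,cv2.CHAIN_APPROX_NONE); c=max(c,key=cv2.contourArea)
r=np.array([ray(K,T,*p[0],.044)[:2] for p in c]); print("side plate",circ(r,None),len(r))
# undisturbed side0
im0,d0,K0,T0=load("pics/side0.npz"); P0=cloud(d0,K0,T0); w=np.hypot(P0[...,0]-.4965,P0[...,1]+.102)<.07
b=(im0[...,2].astype(int)-im0[...,0]>15); m=(w&~b).astype(np.uint8)
c,_=cv2.findContours(m,cv2.RETR_EXTERNAL,cv2.CHAIN_APPROX_NONE); c=max(c,key=cv2.contourArea)
r=np.array([ray(K0,T0,*p[0],.044)[:2] for p in c]); print("side0 plate",circ(r,None))
# gear in side view: red mask outline; disc top at underside+.04
hsv=cv2.cvtColor(im,cv2.COLOR_RGB2HSV); red=(cv2.inRange(hsv,(0,120,40),(12,255,255))>0)&(np.hypot(P[...,0]-.4965,P[...,1]+.102)<.07)&(P[...,2]>.1)
v,u=np.nonzero(red); print("red px",u.min(),u.max(),v.min(),v.max()); zt=.118+.040; 
top=red&(P[...,2]>zt-.006)
c,_=cv2.findContours(red.astype(np.uint8),cv2.RETR_EXTERNAL,cv2.CHAIN_APPROX_NONE); c=max(c,key=cv2.contourArea)
h=cv2.convexHull(c)[:,0]; 
# upper half of hull = rim of disc top, lower = disc bottom
vm=(h[:,1].min()+h[:,1].max())/2
lo=np.array([ray(K,T,*p,.118)[:2] for p in h if p[1]>vm+4]); print("side gear bottom",circ(lo,.0425),len(lo))
print("topz",np.nanpercentile(P[red][:,2],[50,80,95]))
# wrist
im,d,K,T=load("pics/wrist7.npz"); P=cloud(d,K,T)
hsv=cv2.cvtColor(im,cv2.COLOR_RGB2HSV)
y=cv2.inRange(hsv,(20,90,90),(35,255,255))>0; w=np.zeros_like(y); w[150:200,230:340]=1; y&=w&(abs(P[...,2]-.044)<.006)
v,u=np.nonzero(y); r=np.array([ray(K,T,a,b,.044)[:2] for a,b in zip(u,v)]); print("wrist rim",circ(r,.0515),circ(r,None),len(r))
m=(P[...,2]>.150)&(P[...,2]<.166)&(cv2.inRange(hsv,(0,100,60),(16,255,255))>0)
c,_=cv2.findContours(m.astype(np.uint8),cv2.RETR_EXTERNAL,cv2.CHAIN_APPROX_NONE); c=max(c,key=cv2.contourArea)
r=np.array([ray(K,T,*p[0],.158)[:2] for p in c]); print("wrist gear",circ(cv2.convexHull(r.astype(np.float32))[:,0],.0425),np.nanmedian(P[m][:,2]))
```

```text
side plate (array([ 0.4945, -0.0993,  0.0527]), 2.05) 82
side0 plate (array([ 0.4945, -0.0994,  0.0528]), 2.03)
red px 308 336 187 214
side gear bottom (array([ 0.5007, -0.11  ]), 1.02) 9
topz [0.15703624 0.16094071 0.16998593]
wrist rim (array([ 0.4961, -0.1029]), 0.39) (array([ 0.4961, -0.1029,  0.0515]), 0.39) 170
wrist gear (array([ 0.4978, -0.1009]), 0.26) 0.1578896484864384
```

```bash
python3 -m crank '[[-0.009,0,0.06,0],[0,0,0.1,0],[0,0,0.08,0],[0,0,0.05,0],[0,0,0.03,0],[0,0,0.02,0],[0,0,0.01,0],[0,0,0.008,0],[0,0,0,0],[0,0,0,0]]' -
python3 -m crank '[[0,0,0.003,0],[0,0,0.003,0],[0,0,0.003,0],[0,0,0.002,0],[0,0,0,0],[0,0,0,0],[0,0,0,0],[0,0,0,0],[0,0,0,0],[0,0,0,0]]' -
```

```text
time: 11.9
tool_pos: [0.4956, -0.1034, 0.0625]
ee_rot: [3.141, -0.0, 0.793]
wrist_force: [-0.5, 0.2, -3.4]
width: 0.0294
time: 13.15
tool_pos: [0.4954, -0.1034, 0.0601]
ee_rot: [3.141, 0.0, 0.793]
wrist_force: [0.7, -0.3, -3.0]
width: 0.0296
```

```bash
python3 -m crank '[[0,0,0.002,0],[0,0,0.002,0],[0,0,0,0],[0,0,0,0],[0,0,0,0],[0,0,0,0],[0,0,0,0],[0,0,0,0],[0,0,0,0],[0,0,0,0]]' -
```

```text
time: 14.4
tool_pos: [0.4955, -0.1034, 0.0598]
ee_rot: [3.141, -0.0, 0.793]
wrist_force: [-3.0, 0.5, 4.7]
width: 0.0298
```

Contact: the force went from −3.4 to +4.7 N. I release partway and rise.

```bash
python3 -m crank '[[0,0,0,0],[0,0,0,0],[0,0,0,0],[0,0,0,0],[0,0,0,0],[0,0,-0.03,0],[0,0,-0.1,0],[0,0,-0.2,0],[0,0,-0.3,0],[0,0,-0.3,0]]' -0.3
python3 - <<'E'
from h import *
im,d,K,T,o=snap("wrist","8"); print(o["time"],o["tool_pos"],o["wrist_force"],o["width"])
im,d,K,T,o=snap("side","8"); cv2.imwrite("pics/s8c.png",cv2.resize(im[120:290,240:400,::-1],None,fx=3.5,fy=3.5,interpolation=cv2.INTER_CUBIC))
E
```

```text
time: 15.65
tool_pos: [0.4951, -0.1033, 0.2473]
ee_rot: [3.141, -0.0, 0.793]
wrist_force: [0.0, -0.7, 0.2]
width: 0.0611
15.65 [ 0.4951353  -0.10327253  0.24734656] [ 0.02570876 -0.69544276  0.1863061 ] 0.06107612267364469
```

View pics/s8c.png

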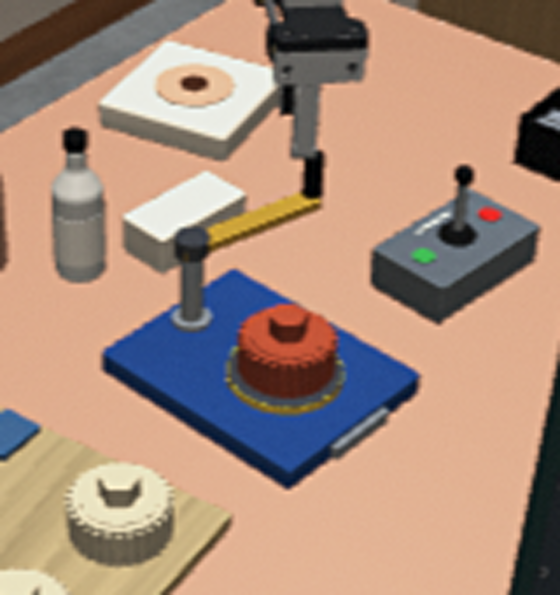

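View pics/wrist8.png

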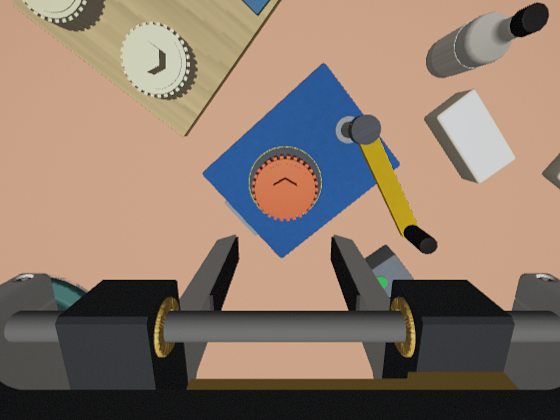

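Run:
```python
from h import *
from scipy.optimize import least_squares
def circ(r,R):
    f=lambda p:np.hypot(r[:,0]-p[0],r[:,1]-p[1])-(p[2] if R is None else R)
    p0=[*r.mean(0)]+([.05] if R is None else [])
    s=least_squares(f,p0,loss="soft_l1",f_scale=.001); return np.round(s.x,4),round(float(np.sqrt(np.mean(s.fun**2)))*1e3,2)
im,d,K,T=load("pics/wrist8.npz"); P=cloud(d,K,T)
hsv=cv2.cvtColor(im,cv2.COLOR_RGB2HSV)
y=cv2.inRange(hsv,(20,90,90),(35,255,255))>0; w=np.zeros_like(y); w[135:230,240:330]=1; y&=w&(abs(P[...,2]-.044)<.008)
v,u=np.nonzero(y); r=np.array([ray(K,T,a,b,.044)[:2] for a,b in zip(u,v)]); print("rim",circ(r,.0515),circ(r,None),len(r))
m=(P[...,2]>.076)&(P[...,2]<.092)&(cv2.inRange(hsv,(0,100,60),(16,255,255))>0)
c,_=cv2.findContours(m.astype(np.uint8),cv2.RETR_EXTERNAL,cv2.CHAIN_APPROX_NONE); c=max(c,key=cv2.contourArea)
r=np.array([ray(K,T,*p[0],.084)[:2] for p in c]); h=cv2.convexHull(r.astype(np.float32))[:,0]; print("gear",circ(h,.0425),circ(h,None),np.nanmedian(P[m][:,2]))
q=P[np.hypot(P[...,0]-.496,P[...,1]+.103)<.015]; print("boss top",np.nanpercentile(q[:,2],[5,50,95]))
m=(P[...,2]>.160)&(P[...,2]<.18)&(np.hypot(P[...,0]-.571,P[...,1]+.237)<.03); print("knob",m.sum(),P[m].mean(0))
m=(P[...,2]>.129)&(P[...,2]<.14)&(np.hypot(P[...,0]-.609,P[...,1]+.111)<.03); print("hub",m.sum(),P[m].mean(0))
```

```text
rim (array([ 0.496 , -0.1033]), 0.39) (array([ 0.496 , -0.1033,  0.0514]), 0.38) 76
gear (array([ 0.4961, -0.1025]), 0.37) (array([ 0.4961, -0.1026,  0.0427]), 0.29) 0.08390435766551685
boss top [0.09843325 0.1048962  0.10615053]
knob 333 [ 0.5729478  -0.23824207  0.16845472]
hub 711 [ 0.61093526 -0.11091847  0.13092305]
```

Gear and plate centres agree within 1 mm, and the boss top is level at 0.105. Next is the arm: I go over the knob with jaws along its tangent, so the fingers cage it.

```bash
python3 -m crank '[[-0.071,0.25,0,0],[-0.071,0.25,0,0],[-0.071,0.25,0,0],[0,0,0,-0.105],[0,0,0,-0.105],[0,0,0,-0.105],[0,0,0.1,0],[0,0,0.1,0],[0,0,0,0],[0,0,0,0]]' -0.05
python3 - <<'E'
from h import *
im,d,K,T,o=snap("wrist","9"); tp=o["tool_pos"]; print(o["time"],tp,o["ee_rot"],o["width"])
P=cloud(d,K,T); y=o["ee_rot"][2]; X=np.array([np.cos(y),np.sin(y),0]); Y=np.array([np.sin(y),-np.cos(y),0])
m=(P[...,2]>.166)&(P[...,2]<.176)&(np.hypot(P[...,0]-.572,P[...,1]+.239)<.02); q=P[m]; print("knob",len(q),q.mean(0),"mid",(q.min(0)+q.max(0))/2,"tool",(q.mean(0)-tp)@X,(q.mean(0)-tp)@Y)
E
```

```text
time: 17.0
tool_pos: [0.5726, -0.239, 0.2059]
ee_rot: [3.141, 0.0, 1.288]
wrist_force: [-0.3, 0.0, 0.8]
width: 0.049
17.0 [ 0.57259243 -0.23903391  0.20588382] [3.14087886e+00 1.97896130e-04 1.28800650e+00] 0.04900229312310982
knob 378 [ 0.57326185 -0.23972945  0.16966824] mid [ 0.5732258  -0.2404512   0.16888178] tool -0.0004811216741082265 0.0008369117822199331
```

View pics/wrist9.png

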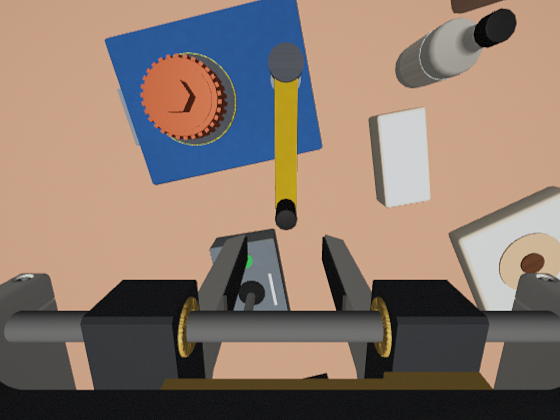

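The knob (286,215) sits centrally between the fingers in the wrist view. I lower around it and narrow the cage.

```bash
python3 -m crank '[[0,0,0.15,0],[0,0,0.15,0],[0,0,0.1,0],[0,0,0.06,0],[0,0,0,0],[0,0,0,0],[0,0,0,0],[0,0,0,0],[0,0,0,0],[0,0,0,0]]' -
python3 -m crank '[[0,0,0,0],[0,0,0,0],[0,0,0,0],[0,-0.02,0,0],[0,-0.01,0,0],[0,0,0,0],[0,0,0,0],[0,0,0,0],[0,0,0,0],[0,0,0,0]]' 0.4
python3 - <<'E'
from h import *
im,d,K,T,o=snap("side","10"); cv2.imwrite("pics/s10c.png",cv2.resize(im[100:270,250:410,::-1],None,fx=3.5,fy=3.5,interpolation=cv2.INTER_CUBIC))
im,d,K,T,o=snap("wrist","10")
E
```

```text
time: 18.3
tool_pos: [0.5724, -0.2389, 0.1133]
ee_rot: [3.142, 0.0, 1.288]
wrist_force: [0.7, -0.4, -0.1]
width: 0.0494
time: 19.55
tool_pos: [0.5667, -0.2373, 0.1133]
ee_rot: [3.142, 0.0, 1.288]
wrist_force: [0.6, 0.1, -0.5]
width: 0.0285
```

View pics/s10c.png

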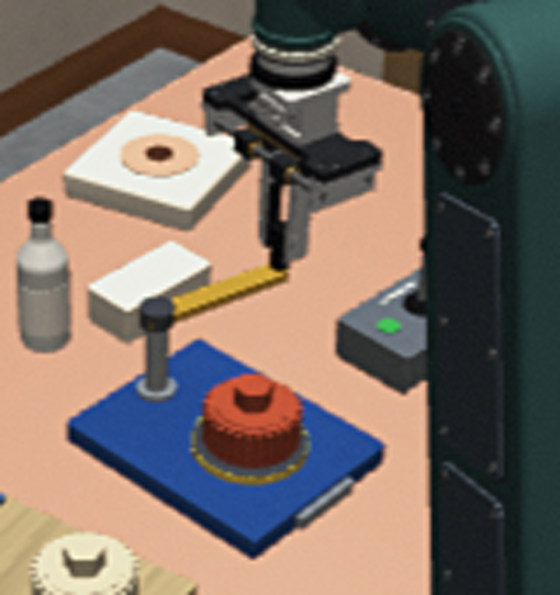

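View pics/wrist10.png

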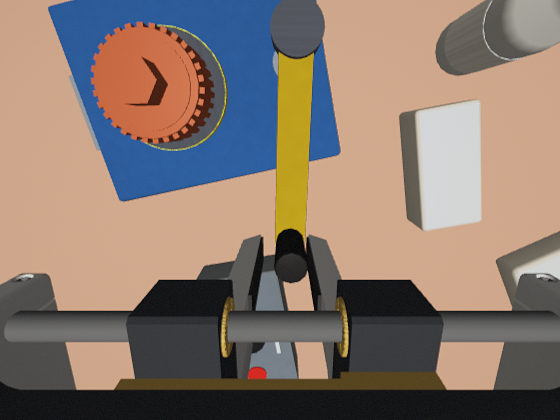

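The knob (290,255) is caged between the fingers. I sweep it along the arc.

```bash
python3 -m crank '[[0.0043,-0.0764,0,0.0722],[0.0043,-0.0764,0,0.0722],[0.0043,-0.0764,0,0.0722],[0.0043,-0.0764,0,0.0722],[0.0043,-0.0764,0,0.0722],[0.0043,-0.0764,0,0.0722],[0.0043,-0.0764,0,0.0722],[0.0043,-0.0764,0,0.0722],[0.0043,-0.0764,0,0.0722],[0,0,0,0]]' -
```

```text
time: 20.9
tool_pos: [0.474, -0.1428, 0.1136]
ee_rot: [3.141, -0.0, 0.27]
wrist_force: [0.3, 0.2, -0.2]
width: 0.028
```

```bash
python3 -m crank '[[0.012,-0.0764,0,0.0722],[0.012,-0.0764,0,0.0722],[0,-0.0118,0,0.0111],[0,-0.0118,0,0.0111],[0,-0.0118,0,0.0111],[0,0,0,0],[0,0,0,0],[0,0,0,0],[0,0,0,0],[0,0,0,0]]' -
python3 - <<'E'
from h import *
im,d,K,T,o=snap("side","11"); cv2.imwrite("pics/s11c.png",cv2.resize(im[130:300,220:380,::-1],None,fx=3.5,fy=3.5,interpolation=cv2.INTER_CUBIC))
im,d,K,T,o=snap("wrist","11"); P=cloud(d,K,T)
m=(abs(P[...,2]-.131)<.006)&(np.hypot(P[...,0]-.6105,P[...,1]+.111)<.025); print("hub",m.sum(),P[m].mean(0))
y=(P[...,2]>.121)&(P[...,2]<.131)&(cv2.inRange(cv2.cvtColor(im,cv2.COLOR_RGB2HSV),(18,120,80),(32,255,255))>0)
l=cv2.fitLine(P[y][:,:2].astype(np.float32),cv2.DIST_HUBER,0,.01,.01).ravel(); print("arm",l,np.degrees(np.arctan2(l[1],l[0])))
E
```

```text
time: 22.15
tool_pos: [0.4722, -0.1055, 0.1133]
ee_rot: [3.141, -0.0, -0.012]
wrist_force: [0.9, -0.8, 0.1]
width: 0.0281
hub 2578 [ 0.60586757 -0.11134706  0.13023746]
arm [ 0.99991906 -0.01272341  0.5431274  -0.11064336] -0.7290176
```

View pics/wrist11.png

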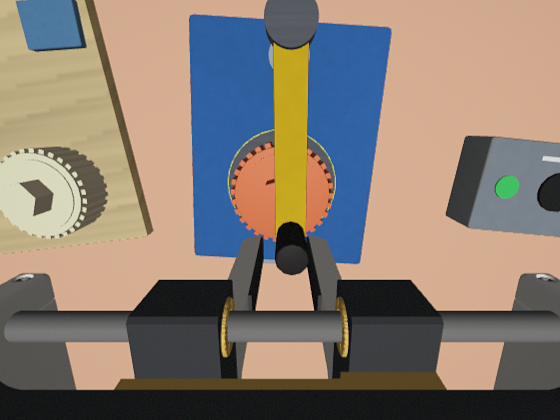

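The arm is about 3° short of its stop: the measured arm line is at −0.7°, against a plate-to-post line at about −3.9°. I creep on and watch the force.

```bash
python3 -m crank '[[0,-0.0118,0,0.0111],[0,-0.0118,0,0.0111],[0,-0.006,0,0.0055],[0,0,0,0],[0,0,0,0],[0,-0.004,0,0.004],[0,0,0,0],[0,0,0,0],[0,0,0,0],[0,0,0,0]]' -
python3 -m crank '[[0,-0.003,0,0.003],[0,0,0,0],[0,0,0,0],[0,-0.003,0,0.003],[0,0,0,0],[0,0,0,0],[0,0,0,0],[0,0,0,0],[0,0,0,0],[0,0,0,0]]' -
```

```text
time: 23.5
tool_pos: [0.4723, -0.0987, 0.1132]
ee_rot: [3.141, 0.0, -0.062]
wrist_force: [0.3, -0.0, -0.3]
width: 0.0283
time: 24.75
tool_pos: [0.4725, -0.0975, 0.1133]
ee_rot: [3.142, -0.0, -0.071]
wrist_force: [-0.0, -0.4, 0.3]
width: 0.0278
```

```bash
python3 -m crank '[[0,-0.003,0,0],[0,0,0,0],[0,-0.003,0,0],[0,0,0,0],[0,-0.003,0,0],[0,0,0,0],[0,0,0,0],[0,0,0,0],[0,0,0,0],[0,0,0,0]]' -
python3 - <<'E'
from h import *
im,d,K,T,o=snap("wrist","12"); P=cloud(d,K,T); print(o["tool_pos"],o["wrist_force"])
y=(P[...,2]>.121)&(P[...,2]<.131)&(cv2.inRange(cv2.cvtColor(im,cv2.COLOR_RGB2HSV),(18,120,80),(32,255,255))>0)
l=cv2.fitLine(P[y][:,:2].astype(np.float32),cv2.DIST_HUBER,0,.01,.01).ravel(); print("arm",l,np.degrees(np.arctan2(l[1],l[0])))
m=(P[...,2]>.164)&(P[...,2]<.176)&(np.hypot(P[...,0]-.4758,P[...,1]+.1016)<.03); q=P[m]; print("knob",len(q),q.mean(0))
E
```

```text
time: 26.0
tool_pos: [0.4725, -0.0971, 0.1133]
ee_rot: [3.139, -0.0, -0.072]
wrist_force: [0.6, -6.0, -0.8]
width: 0.0286
[ 0.47253735 -0.09711557  0.11329147] [ 0.55638184 -6.01752441 -0.78558523]
arm [ 0.9974329  -0.07160746  0.5433221  -0.1066221 ] -4.1063194
knob 1391 [ 0.47846046 -0.1007742   0.1697912 ]
```

View pics/wrist12.png

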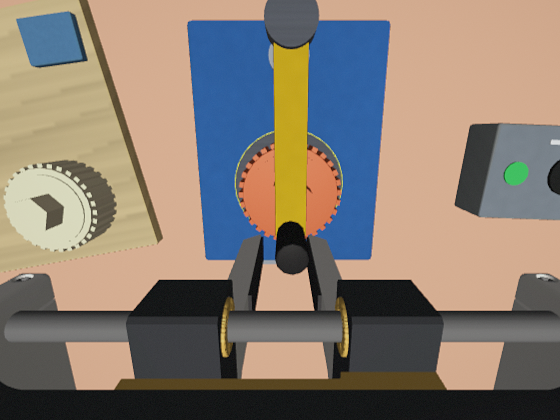

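The force rose to 6 N and the arm line reads −4.1°, so the arm is on its stop. I open, rise off the knob, and move to the red side of the toggle, high up.

```bash
python3 -m crank '[[0,0,0,0],[0,0,0,0],[0,0,0,0],[0,0,-0.05,0],[0,0,-0.15,0],[0,0,-0.25,0],[0.0233,0.2296,0,0],[0.0233,0.2296,0,0],[0.0233,0.2296,0,0],[0.0233,0.2296,0,0]]' -0.05
python3 -m crank '[[0.0233,0.2296,0,0],[0.0233,0.2296,0,0],[0.0233,0.2296,0,0.0252],[0,0,0,0],[0,0,0,0],[0,0,0,0],[0,0,0,0],[0,0,0,0],[0,0,0,0],[0,0,0,0]]' 1
python3 - <<'E'
from h import *
for n in("side","wrist","top"):
    im,d,K,T,o=snap(n,"13")
    if n=="side": cv2.imwrite("pics/s13c.png",cv2.resize(im[100:290,230:430,::-1],None,fx=3.1,fy=3.1,interpolation=cv2.INTER_CUBIC))
    if n=="wrist":
        P=cloud(d,K,T);tp=o["tool_pos"]; y=o["ee_rot"][2]; X=np.array([np.cos(y),np.sin(y),0]); Y=np.array([np.sin(y),-np.cos(y),0])
        Q=P-tp; Q=np.stack([Q@X,Q@Y,-Q[...,2]],-1)
        for v in (238,242,246):
            s=(np.abs(Q[v,:,2]+40)<25)&(np.abs(Q[v,:,0])<20); print(v,Q[v,s,1].min(),Q[v,s,1].max(),np.median(Q[v,s,2]))
        m=(P[...,2]>.105)&(P[...,2]<.14)&(np.hypot(P[...,0]-.488,P[...,1]+.3647)<.03); print("ball",m.sum(),P[m].mean(0),P[m].max(0),P[m].min(0))
E
```

```text
time: 27.3
tool_pos: [0.4784, -0.2816, 0.2043]
ee_rot: [3.141, -0.001, -0.071]
wrist_force: [-0.5, 0.3, 0.1]
width: 0.049
time: 28.55
tool_pos: [0.4823, -0.4185, 0.2033]
ee_rot: [3.142, 0.0, -0.111]
wrist_force: [0.6, 0.1, -0.0]
width: 0.0002Traceback (most recent call last):
  File "<stdin>", line 9, in <module>
    return umr_minimum(a, axis, None, out, keepdims, initial, where)
ValueError: zero-size array to reduction operation minimum which has no identity
```

View pics/s13c.png

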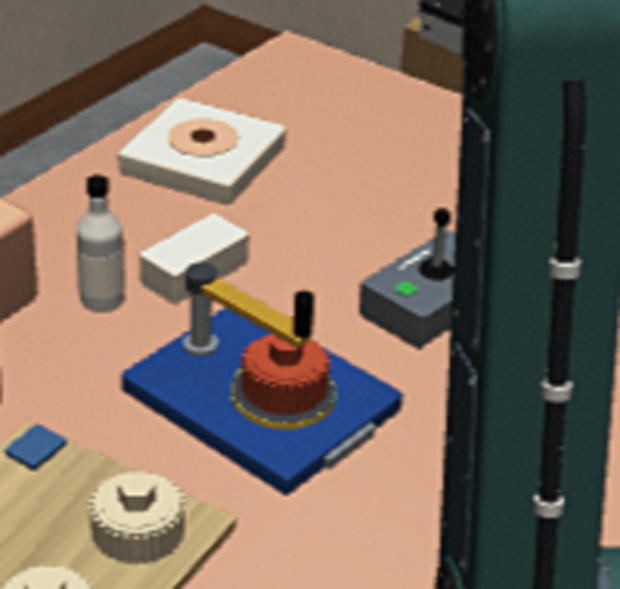

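View pics/wrist13.png

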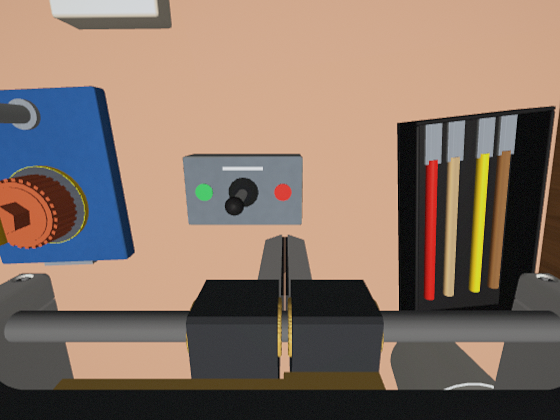

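The side view shows the arm over the gear and the toggle upright. In the wrist view the ball is at (235,205), the green dot at (204,192), the red dot at (283,192) and the fingertips at (284,238).

Run:
```python
from h import *
im,d,K,T=load("pics/wrist13.npz"); P=cloud(d,K,T); tp=np.array([.4823,-.4185,.2033]); y=-.111; X=np.array([np.cos(y),np.sin(y),0]); Y=np.array([np.sin(y),-np.cos(y),0])
Q=P-tp; Q=np.stack([Q@X,Q@Y,-Q[...,2]],-1)
for v in (236,238,240,244,248):
    s=(Q[v,:,2]<-15)&(Q[v,:,2]>-75)&(np.abs(Q[v,:,1])<.03*1e3); 
    s=(Q[v,:,2]<-.015)&(Q[v,:,2]>-.075)&(np.abs(Q[v,:,1])<.03)
    print(v,np.nonzero(s)[0][[0,-1]] if s.any() else None,np.round(1000*np.array([Q[v,s,1].min(),Q[v,s,1].max(),np.median(Q[v,s,2]),np.median(Q[v,s,0])]),1) if s.any() else "")
m=(P[...,2]>.108)&(P[...,2]<.14)&(np.hypot(P[...,0]-.488,P[...,1]+.3647)<.035); q=P[m]; print("ball",m.sum(),np.round(q.mean(0),4),"max",np.round(q.max(0),4),"min",np.round(q.min(0),4)); print("ball tool",np.round(1000*Q[m].mean(0),1),np.round(1000*Q[m].min(0),1),np.round(1000*Q[m].max(0),1))
hsv=cv2.cvtColor(im,cv2.COLOR_RGB2HSV)
for n,lo,hi in(("red",(0,150,80),(8,255,255)),("green",(50,120,80),(75,255,255))):
    k=(cv2.inRange(hsv,lo,hi)>0); k[:,:190]=0;k[:,310:]=0;k[:170]=0;k[215:]=0; v,u=np.nonzero(k); p=ray(K,T,u.mean(),v.mean(),.051)-tp; print(n,len(u),np.round(1000*np.array([p@X,p@Y]),1))
```

```text
236 [274 295] [ -6.2   7.3 -33.2   9.3]
238 [268 301] [ -9.8  11.  -36.9   9.4]
240 [265 304] [-11.5  12.6 -40.2   9.4]
244 [265 304] [-11.2  12.2 -46.6   9.3]
248 [264 305] [-11.3  12.4 -52.6   9.3]
ball 290 [ 0.4889 -0.3682  0.1255] max [ 0.4973 -0.3582  0.1302] min [ 0.4786 -0.377   0.1167]
ball tool [  1.  -50.7  77.8] [ -9.1 -60.4  73.1] [  9.2 -41.9  86.6]
red 212 [-1.  -1.9]
green 222 [  -0.9 -101.5]
```

```bash
python3 -m crank '[[0,0,0.163,0],[0,0,0.163,0],[0,0,0.163,0],[0,0,0.163,0],[0,0,0,0],[0,0,0,0],[0,-0.035,0,0],[0,-0.035,0,0],[0,-0.035,0,0],[0,-0.02,0,0]]' 1
python3 - <<'E'
from h import *
im,d,K,T,o=snap("wrist","14"); print(o["tool_pos"])
E
```

```text
time: 29.9
tool_pos: [0.4853, -0.3932, 0.0732]
ee_rot: [3.141, -0.0, -0.11]
wrist_force: [-0.5, 0.2, -0.5]
width: 0.0004
[ 0.48531914 -0.39315756  0.0732451 ]
```

View pics/wrist14.png

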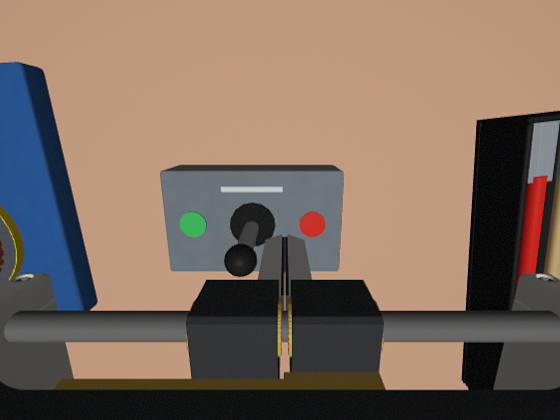

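The fingers (285,255) stand just red-side of the ball (240,260) with a small gap. Now I push towards green.

```bash
python3 -m crank '[[0,-0.031,0,0],[0,-0.031,0,0],[0,-0.031,0,0],[0,-0.031,0,0],[0,-0.031,0,0],[0,0,0,0],[0,0,0,0],[0,0,0,0],[0,0,0,0],[0,0,0,0]]' 1
python3 - <<'E'
from h import *
for n in ("wrist","side"):
    im,d,K,T,o=snap(n,"15"); print(o["time"],o["tool_pos"],o["wrist_force"]); P=cloud(d,K,T)
    q=P[(P[...,2]>.095)&(P[...,2]<.135)&(im.max(2)<60)&(np.hypot(P[...,0]-.49,P[...,1]+.34)<.04)]
    if len(q): print(n,len(q),"dark mean",np.round(q.mean(0),4),np.round(q.min(0),4),np.round(q.max(0),4))
cv2.imwrite("pics/s15c.png",cv2.resize(im[130:250,330:430,::-1],None,fx=4.5,fy=4.5,interpolation=cv2.INTER_CUBIC))
E
```

```text
time: 31.2
tool_pos: [0.4883, -0.3631, 0.0728]
ee_rot: [3.141, 0.0, -0.111]
wrist_force: [-0.4, -4.4, -2.8]
width: 0.0005
31.2 [ 0.4883497  -0.3631317   0.07276572] [-0.3530416  -4.37440397 -2.77532545]
wrist 870 dark mean [ 0.4933 -0.3457  0.1206] [ 0.4814 -0.375   0.1014] [ 0.5002 -0.3329  0.135 ]
31.25 [ 0.48835546 -0.36312063  0.07275695] [-0.73322347 -3.81248121 -2.94585361]
side 28 dark mean [ 0.4873 -0.3375  0.1184] [ 0.4779 -0.3448  0.0955] [ 0.4955 -0.3301  0.1291]
```

View pics/wrist15.png

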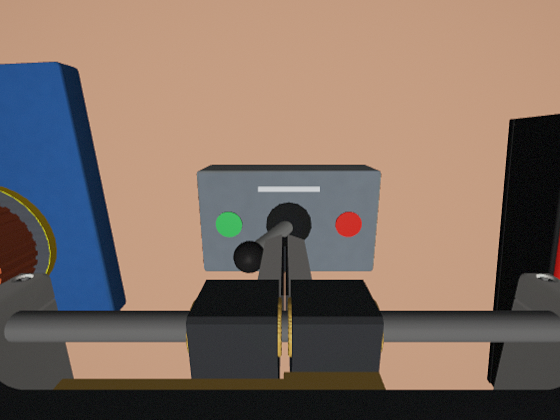

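View pics/s15c.png

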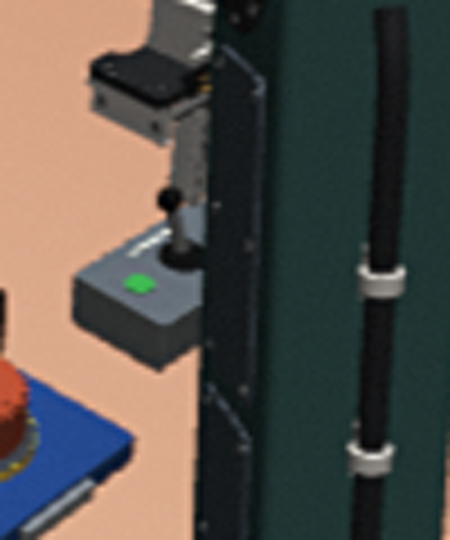

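Run:
```python
from h import *
im,d,K,T=load("pics/wrist15.npz")
m=(im.max(2)<45).astype(np.uint8); m[:235]=0; m[278:]=0; m[:,:225]=0; m[:,263:]=0
v,u=np.nonzero(m); print(len(u),u.min(),u.max(),v.min(),v.max())
c=((u.min()+u.min()+31)/2,(v.min()+v.max())/2)
g=np.array([.1108,.9938]); piv=np.array([.4885,-.3655])
for cc in ((249,257),c,(u.mean(),v.mean())):
    p=ray(K,T,*cc,.115)[:2]; s=(p-piv)@g; print(cc,p,"disp",s,"tilt",np.arcsin(s/.068))
```

```text
690 234 262 241 271
(249, 257) [ 0.48961962 -0.34157925] disp 0.023896492826174964 tilt 0.35908635845966436
(np.float64(249.5), np.float64(256.0)) [ 0.49025197 -0.34198401] disp 0.023564306936424306 tilt 0.35387354199467486
(np.float64(248.1623188405797), np.float64(256.1797101449275)) [ 0.49022502 -0.34114187] disp 0.024398236616830892 tilt 0.36697939864130197
```

The tilt is about 0.36 rad. I push 5 mm further for margin, then hold more than a second.

```bash
python3 -m crank '[[0,-0.015,0,0],[0,-0.01,0,0],[0,0,0,0],[0,0,0,0],[0,0,0,0],[0,0,0,0],[0,0,0,0],[0,0,0,0],[0,0,0,0],[0,0,0,0]]' 1
python3 - <<'E'
from h import *
im,d,K,T,o=snap("wrist","16"); print(o["time"],o["tool_pos"],o["wrist_force"])
m=(im.max(2)<45).astype(np.uint8); m[:235]=0; m[278:]=0; m[:,:225]=0; m[:,263:]=0
v,u=np.nonzero(m); g=np.array([.1108,.9938]); piv=np.array([.4885,-.3655])
p=ray(K,T,u.mean(),v.mean(),.114)[:2]; s=(p-piv)@g; print((u.mean(),v.mean()),"disp",s,"tilt",np.arcsin(s/.068))
E
python3 -m crank '[[0,0,0,0],[0,0,0,0],[0,0,0,0],[0,0,0,0],[0,0,0,0],[0,0,0,0],[0,0,0,0],[0,0,0,0],[0,0,0,0],[0,0,0,0]]' 1
```

```text
time: 32.55
tool_pos: [0.4892, -0.3584, 0.0731]
ee_rot: [3.14, -0.001, -0.111]
wrist_force: [0.2, -5.4, -2.8]
width: 0.0004
32.55 [ 0.48921448 -0.35842912  0.07311678] [ 0.18521501 -5.35436992 -2.77741047]
(np.float64(248.7425149700599), np.float64(255.0119760479042)) disp 0.028998426434924965 tilt 0.4405615349578399
time: 33.85
tool_pos: [0.4892, -0.3584, 0.0731]
ee_rot: [3.14, -0.0, -0.111]
wrist_force: [-0.5, -5.6, -2.9]
width: 0.0006
```

View pics/wrist16.png

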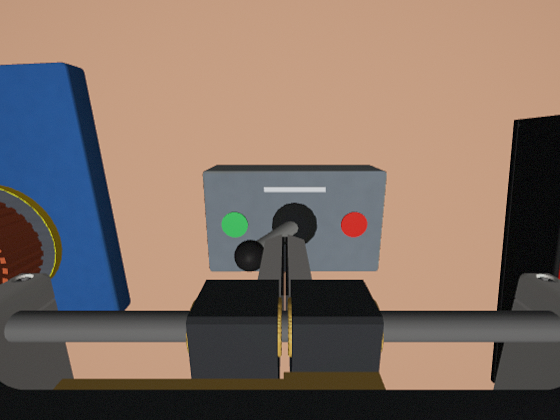

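Tilt is 0.44 rad, held for well over 1 s, with the ball (249,255) leaning to green. I retreat towards the red side, then rise.

```bash
python3 -m crank '[[0,0.035,0,0],[0,0.04,0,0],[0,0.04,0,0],[0,0.04,0,0],[0,0.04,0,0],[0,0.04,0,0],[0,0.04,0,0],[0,0.03,0,0],[0,0,-0.1,0],[0,0,-0.3,0]]' 1
python3 -m crank '[[0,0,-0.3,0],[0,0.2,0,0],[0,0.2,0,0],[0,0.2,0,0],[0,0,0,0],[0,0,0,0],[0,0,0,0],[0,0,0,0],[0,0,0,0],[0,0,0,0]]' 1
python3 - <<'E'
from h import *
for n in ("top","side"):
    im,d,K,T,o=snap(n,"17"); P=cloud(d,K,T)
    if n=="top": c=im[180:285,150:440]; f=2.7
    else: c=im[130:330,140:420]; f=2.8
    cv2.imwrite(f"pics/{n}17c.png",cv2.resize(c[:,:,::-1],None,fx=f,fy=f,interpolation=cv2.INTER_CUBIC))
    m=(P[...,2]>.112)&(P[...,2]<.14)&(np.hypot(P[...,0]-.488,P[...,1]+.3647)<.04); print(n,"ball",m.sum(),np.round(P[m].mean(0),4))
    y=(P[...,2]>.119)&(P[...,2]<.130)&(cv2.inRange(cv2.cvtColor(im,cv2.COLOR_RGB2HSV),(16,120,60),(32,255,255))>0)&(np.hypot(P[...,0]-.55,P[...,1]+.105)<.1)
    l=cv2.fitLine(P[y][:,:2].astype(np.float32),cv2.DIST_HUBER,0,.01,.01).ravel(); print("arm",y.sum(),np.degrees(np.arctan(l[1]/l[0])))
print(o["time"],o["tool_pos"],o["wrist_force"])
E
```

```text
time: 35.1
tool_pos: [0.4806, -0.4167, 0.1502]
ee_rot: [-3.136, 0.007, -0.111]
wrist_force: [0.1, -0.5, 0.1]
width: 0.0008
time: 36.35
tool_pos: [0.4692, -0.5376, 0.2131]
ee_rot: [3.141, -0.0, -0.11]
wrist_force: [0.2, 0.2, -0.2]
width: 0.0005
top ball 52 [ 0.4871 -0.3639  0.1254]
arm 320 -4.2303386
side ball 31 [ 0.4843 -0.3622  0.1241]
arm 207 -7.038066
36.4 [ 0.46913136 -0.53772495  0.21299933] [0.46617794 0.2443253  0.59304379]
```

View pics/top17c.png

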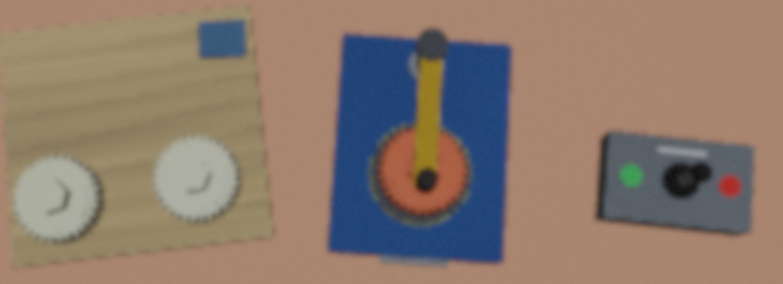

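View pics/side17c.png

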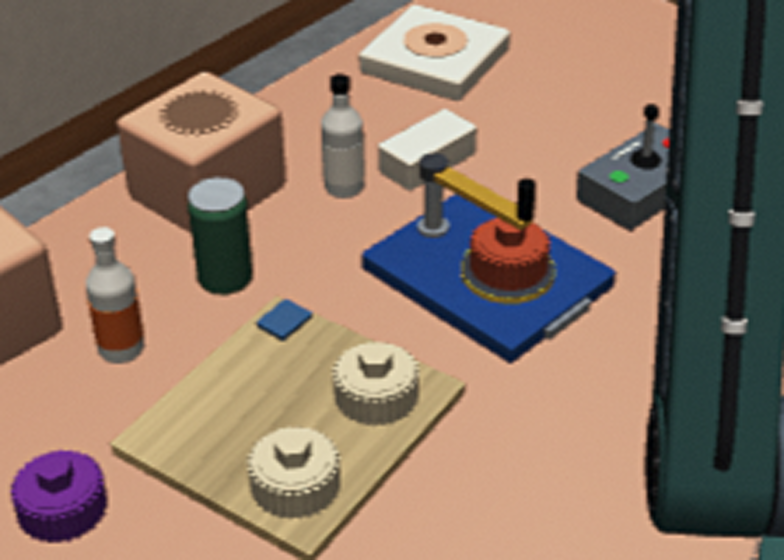

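```bash
python3 -c "
from bench import robot
print(robot.close_job()); print(robot.get_obs()['time'])"
```

```text
the job is handed in; nothing more can be done
None
the job is handed in; nothing more can be done
```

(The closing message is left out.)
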